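# Close down the grinding place: isolator off, ear defenders on the bar

## Task

Close down the grinding place. First throw the motor isolator's red handle over to off; only then take the ear defenders and hang them by the headband over the middle of the bar under the lamp strip, keeping them upright and lowering them gently until the bar carries them before you let go. Leave the grinding wheels, the two pink stones and the bottle where they stand.

Things in the scene. Friction and masses are not known exactly. Their poses are not given: they have to be found in the camera images.
- hanger: Fixed stand. Origin on the bench under the bar's hanging place; z up, y along the bar to its free end. Post 26 mm square at y -145 mm, 410 mm high, on a foot plate 12 mm thick, x -55 to 95, y -200 to -90 mm. Steel bar, 16 mm diameter, axis 235 mm up, from the post to a black end knob (28 mm ball, centre at y +80 mm).
- bar_mid (a point): Point on the bar's axis, 235 mm above the bench, straight above the hanger's origin: the middle of the hanging place, 80 mm from the end knob's centre. Axes as hanger. Ear defenders cannot be lifted upright over the bar (lamp strip above): pass them sideways over the free end.
- lamp (a point): Middle of the front (-x) lower edge of the yellow lamp strip over the bar, 388 mm up. In the hanger's frame the strip spans x -40 to 20, y -160 to 120 mm; its white underside is 385 mm up, 142 mm above the bar's top. An upright gripper over the bar hits it; one tilted 30 to 45 degrees, its body leaning to the hanger's -x side, clears it.
- ear_defenders: Loose rigid ear defenders, 160 mm wide (x), 62 mm deep (y), 169 mm tall, about 0.28 kg (varies), symmetric. They start standing on two orange cups 78 mm high, black headband arched above. Origin midway between the cups' undersides; z up through the arch, x from cup to cup. Gap between the cups 68 mm along x.
- crown (a point): Middle of the underside of the headband at its top, 161 mm above the ear defenders' origin. When hung it lies on the bar's top, 8 mm above its axis. The band is 30 mm wide (y), 8 mm thick: a half circle of outer radius 62 mm in the x-z plane about a centre 107 mm above the origin. Gripped 35 to 40 degrees down from the crown, fingers towards that centre, it leaves the crown free for the bar.
- isolator: Fixed motor isolator, a grey box 100 mm (x) by 80 mm (y) by 55 mm high with a yellow top plate and a red handle on top. Origin at the centre of its underside, z up. The handle's hinge runs along y, 62 mm above the bench over the origin.
- switch (a joint): Isolator handle angle: 0 is on (handle leans 0.6 rad to the isolator's -x side), 1.2 rad is off (leans 0.6 rad to its +x side). Over-centre: the weighted handle falls to the nearer end from the middle (0.6); pushing it over at the tip takes about 1 N.
- switch_tip (a point): Centre of the handle's grip, 60 mm from the hinge. The grip is 40 mm wide (along the isolator's y), 14 mm thick and 22 mm long, the stem below it 20 mm by 10 mm; the tip when upright is 128 mm above the bench. Can be pushed over with closed fingers.
- wheel_stack: Bystander: stack of four grinding wheels, 120 mm diameter, 80 mm high; origin under its centre.
- stone1: Bystander: pink grinding stone on a white base, 36 mm diameter, 30 mm high; origin under its centre.
- stone2: Bystander: a second pink grinding stone, 36 mm diameter, 30 mm high; origin under its centre.
- bottle: Bystander: clear water bottle, 64 mm diameter, 190 mm high; origin under its centre.
Things that resemble listed ones, but are neither listed nor needed, are in the scene too. What is shaped like the ear_defenders but white is not meant. There is more than one size of the isolator; the job needs the largest.

How it is judged:
By the outcome, as a careful person would: the job done as asked, in the order asked, and still so for the second after the job is handed in, with the robot touching nothing.
It also fails if it takes over 72 s, if anything falls off the work surface, if the arm or the gripper's body presses on something with over 40 N, if the wrist force passes 120 N, or if a joint passes its speed limit or range.

## Robot

A 6-joint arm with a two-finger parallel gripper is mounted at the origin on the work surface. World frame = base frame: x ahead of the robot, y to its left, z up, the work surface at z = 0. Lengths are in m, angles in degrees, forces in N, time in s.
With the tool pointing down it reaches from about 0.35 to 0.875 m from the base axis. Payload 4.2 kg.
Tool frame: the origin (TCP) lies at the very end of the fingers, on their centre line; the grasp point (between the pads) lies 19 mm behind it; z points along the fingers, y is the line along which they close (so a half turn about z gives the same grasp; the last joint's range is limited). The gripper opens to 87 mm and grips with 3 to 60 N. Pads are 19 mm wide; open, the fingers measure 117 mm over their backs; the gripper's body (75 mm by 190 mm) begins 51 mm behind the grasp point.
Start: joints at [82.884, 22.042, 0.453, 0, -68.411, -14.817], TCP at [0.233, 0.58, 0.223] pointing down, gripper open.
Joint ranges: [-179.83, 179.83], [-69.29, 118.12], [-61.27, 80.66], [-181.25, 117.63], [-171.15, -9.14], [-177.46, 177.46]. Speed limits (degrees/s): [159.86, 159.86, 180, 180, 180, 180].

## Interface

Orientations are given as a 3x3 rotation matrix whose columns are the frame's x, y, z axes.
In Python, from station import * gives the robot as it stands.
- The arm moves only by the shell command python3 -m pendant 'ROWS'. ROWS is JSON, a list of rows, each an object of numbers: "x", "y", "z": the shift along the world's x, y, z normalised to -1 to 1, where 1 is 250 mm; "rx", "ry", "rz": the turn, a rotation vector about the world's x, y, z normalised to -1 to 1, where 1 is 180 degrees; "claw": the opening, from 0 (shut) to 1 (fully open). A call has exactly 8 rows; each row is the pose to reach, as a shift and turn from the pose commanded when the call began, turning the shorter way round; what a row does not reach only later rows make up. A row lasts 1/8 s, in which the tool goes at most 62.5 mm and 10.7 degrees, less where a joint would pass 70% of its speed; a pose out of reach is approached as far as the arm can. A call with a number of a shift or a turn outside -1 to 1 is refused whole. A call with a gripper value outside its range is refused whole. The fingers move at their own pace and stop on an object; the grip force is fixed at half the most. Time passes only in rows, so rows that repeat a pose let the fingers close, or fill a call up. It gives the time, the measured TCP pose, the force, the opening and the grip force at its end, in the units of the state.
- sense(): the state, without advancing time (a new reading comes with each control period).
- capture(name): name is "scene" or "top"; returns a dict with "color" (400x640x3 uint8, red, green, blue), "mtx" (3x3 intrinsics, pixels), "k1" (the pictures are not rectified: a ray, as slopes to the right and down, at radius r is drawn at 1 + k1 r^2 times it, then the intrinsics apply), "world_to_cam" (4x4, takes a point from world to camera coordinates). Camera axes: x right, y up, looking along -z (the intrinsics and any distortion apply to the point x, -y, -z); pixel columns grow to the right and rows downward; lengths in m; the calibration is good to about 2 mm. A picture is of the moment at which its call begins. There is no depth.
- finish_job(): hands the job in; it is judged then, once.
Trained networks look in a picture, given as the dict that the camera call returned (one of the last four; its "shot" number tells which), for a name from the list of things; names that differ only in an ending like _2 or _b are one class to them, and where a whole thing is asked for, a point or a joint stands for the part that bears it (a point fixed in the world has none). Each returns a list of dicts, best first, with "conf" (0 to 1); they miss things now and then, are a little off and sometimes report something else, mostly with a low value. They report only what shows in the picture. A call takes as long as a camera call. They do not tell look-alikes from the thing itself.
- search_frame(picture, label): "centre" ([column, row] in pixels, amid what is visible of it).
- regions_of(picture, label): "region" (400x640 bool, what is visible of it) and "centre" ([column, row] in pixels, amid what is visible of it).
The state is a dict: "time_s": time; "joints": joint angles; "joint_velocities": joint speeds; "effort": joint torques, N m; "tcp_pos": TCP position; "ee_rot": TCP orientation; "wrist_force": force on the tool from outside, world axes, zero at the start; "moment": the same for the moment, N m; "gripper_width": opening from 0.0 (shut) to 1.0 (fully open); "gripper_force": force on a finger pad.
Only numpy, scipy, OpenCV 4.12 (cv2) and the standard library are available. Lean on these libraries where they do the work, as an engineer would, in place of code of your own. Each camera call takes 0.05 s, during which the arm holds its last target. There are 200 camera calls.

## Working session

There is one attempt and no reset: what is moved stays moved. The work goes in short steps, Python scripts to look and compute and a shell command to move; the robot and the scene stay as the last step left them, time stands still between calls to the robot, and variables do not carry over. Pictures are saved under pics/ and viewed, at most 12 in all, crops included, and the job is handed in when it is done.

```bash
mkdir -p pics; ls
cat > h.py <<'E'
from station import *
import numpy as np, cv2
def cam(p): return p["mtx"],p["k1"],np.array(p["world_to_cam"])
def proj(p,X):
    K,k,T=cam(p); X=np.atleast_2d(X); c=X@T[:3,:3].T+T[:3,3]
    u=c[:,0]/-c[:,2]; v=-c[:,1]/-c[:,2]; s=1+k*(u*u+v*v)
    K=np.array(K); return np.c_[K[0,0]*u*s+K[0,2],K[1,1]*v*s+K[1,2]]
def ray(p,px):
    K,k,T=cam(p); K=np.array(K)
    a=np.array([(px[0]-K[0,2])/K[0,0],(px[1]-K[1,2])/K[1,1]]); b=a.copy()
    for _ in range(30): b=a/(1+k*(b@b))
    R=T[:3,:3]; o=-R.T@T[:3,3]; d=R.T@np.array([b[0],-b[1],-1]); return o,d/np.linalg.norm(d)
def at_z(p,px,z):
    o,d=ray(p,px); return o+d*(z-o[2])/d[2]
E
python3 - <<'E'
from h import *
for n in("scene","top"):
    p=capture(n); cv2.imwrite(f"pics/{n}0.png",p["color"][...,::-1])
    print(n,"cam at",ray(p,(320,200)))
    for l,z in(("ear_defenders",.08),("isolator",.055),("hanger",.0),("switch_tip",.11),("wheel_stack",.08),("stone1",.03),("bottle",.19),("lamp",.388)):
        for r in search_frame(p,l): print(l,np.round(r["centre"]),round(r["conf"],2),at_z(p,r["centre"],z).round(3))
E
```

```text
pics
scene cam at (array([1.11513396, 1.00267223, 1.35476875]), array([-0.37232707, -0.61813333, -0.69230322]))
ear_defenders [312. 177.] 0.93 [ 0.394 -0.259  0.08 ]
ear_defenders [261. 164.] 0.75 [ 0.528 -0.418  0.08 ]
ear_defenders [377. 306.] 0.36 [0.506 0.337 0.08 ]
ear_defenders [276. 187.] 0.18 [ 0.54  -0.271  0.08 ]
isolator [375. 348.] 0.91 [0.581 0.44  0.055]
isolator [426. 319.] 0.9 [0.392 0.433 0.055]
isolator [376. 305.] 0.83 [0.495 0.319 0.055]
isolator [312. 180.] 0.74 [ 0.387 -0.268  0.055]
isolator [357. 243.] 0.27 [0.41  0.083 0.055]
hanger [274. 192.] 0.71 [ 0.521 -0.327  0.   ]
hanger [317. 325.] 0.69 [0.666 0.265 0.   ]
hanger [376. 306.] 0.19 [0.471 0.296 0.   ]
switch_tip [386. 290.] 0.64 [0.464 0.319 0.11 ]
switch_tip [381. 341.] 0.46 [0.575 0.454 0.11 ]
switch_tip [432. 307.] 0.42 [0.382 0.433 0.11 ]
wheel_stack [238. 200.] 0.67 [ 0.688 -0.274  0.08 ]
stone1 [354. 243.] 0.46 [0.407 0.06  0.03 ]
bottle [319. 326.] 0.93 [0.727 0.373 0.19 ]
top cam at (array([ 0.4154579 , -0.00478718,  1.43735605]), array([ 0.11835682, -0.00535526, -0.99295669]))
ear_defenders [445. 226.] 0.89 [ 0.497 -0.432  0.08 ]
ear_defenders [402. 249.] 0.85 [ 0.417 -0.289  0.08 ]
isolator [229. 229.] 0.92 [0.475 0.297 0.055]
isolator [194. 203.] 0.91 [0.564 0.421 0.055]
isolator [227. 163.] 0.64 [0.706 0.313 0.055]
isolator [194. 258.] 0.59 [0.374 0.412 0.055]
isolator [223. 235.] 0.36 [0.453 0.316 0.055]
hanger [344. 173.] 0.68 [ 0.686 -0.099  0.   ]
switch_tip [402. 246.] 0.64 [ 0.427 -0.281  0.11 ]
switch_tip [189. 205.] 0.47 [0.552 0.421 0.11 ]
switch_tip [191. 265.] 0.46 [0.354 0.405 0.11 ]
wheel_stack [405. 176.] 0.8 [ 0.664 -0.299  0.08 ]
stone1 [333. 245.] 0.66 [ 0.429 -0.059  0.03 ]
stone1 [400. 250.] 0.62 [ 0.414 -0.29   0.03 ]
bottle [225. 164.] 0.84 [0.675 0.289 0.19 ]
lamp [340. 176.] 0.77 [ 0.605 -0.063  0.388]
```

View pics/scene0.png

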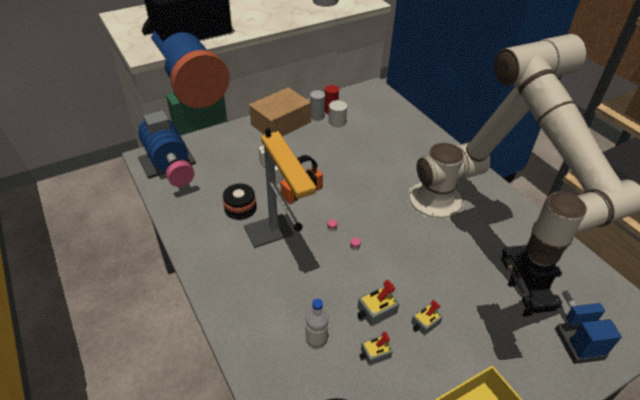

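View pics/top0.png

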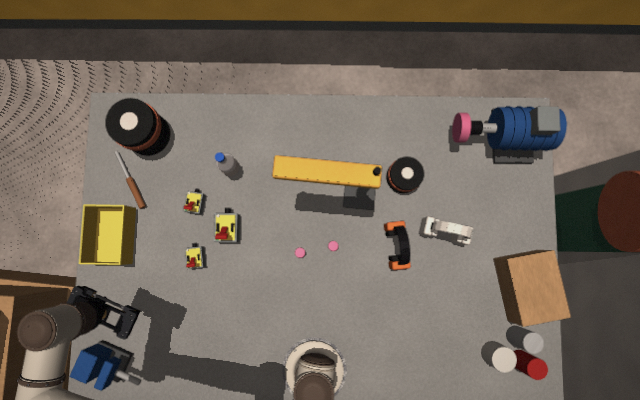

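The red-handled isolators are at top px (226,227), which is the largest, (193,202) and (194,257). The orange ear defenders are at (398,245), with a white look-alike at (447,231). The hanger's lamp strip is at (327,172), the stones at (300,253) and (333,246), and the bottle at (225,163). I choose the isolator at (226,227) and the orange defenders, and check both in a crop.

Run:
```python
from h import *
t=cv2.imread("pics/top0.png"); s=cv2.imread("pics/scene0.png")
def c(im,u,v,w=40,h=30): return cv2.resize(im[v-h:v+h,u-w:u+w],(400,300),interpolation=cv2.INTER_CUBIC)
cv2.imwrite("pics/crop1.png",np.vstack([np.hstack([c(t,226,227),c(t,400,245)]),np.hstack([c(s,380,302),c(s,290,190,80,60)])]))
p=capture("top"); q=capture("scene")
for n,P in(("top",p),("scene",q)):
  for l in("isolator","ear_defenders","hanger","lamp"):
    for i,r in enumerate(regions_of(P,l)):
      m=r["region"]; v,u=np.nonzero(m); print(n,l,i,round(r["conf"],2),np.round(r["centre"]),m.sum(),u.min(),u.max(),v.min(),v.max())
      np.save(f"pics/{n}_{l}_{i}.npy",m)
import pickle; pickle.dump((p,q),open("pics/pq.pkl","wb"))
```

```text
top isolator 0 0.71 [194. 202.] 429 184 204 188 213
top ear_defenders 0 0.75 [444. 228.] 893 419 472 216 245
top ear_defenders 1 0.73 [400. 246.] 848 384 411 220 269
top hanger 0 0.6 [342. 173.] 3320 273 381 155 209
top lamp 0 0.58 [341. 173.] 3317 273 381 155 209
scene isolator 0 0.79 [378. 348.] 744 359 392 332 364
scene isolator 1 0.66 [378. 304.] 1193 357 398 280 324
scene isolator 2 0.59 [425. 319.] 686 411 441 300 334
scene ear_defenders 0 0.9 [310. 176.] 595 280 322 155 204
scene ear_defenders 1 0.57 [265. 165.] 181 259 282 146 183
scene hanger 0 0.67 [274. 191.] 3606 244 315 128 248
scene hanger 1 0.48 [333. 226.] 88 327 336 221 231
scene lamp 0 0.69 [275. 185.] 3207 245 315 129 246
scene lamp 1 0.25 [317. 325.] 909 304 327 298 348
```

View pics/crop1.png

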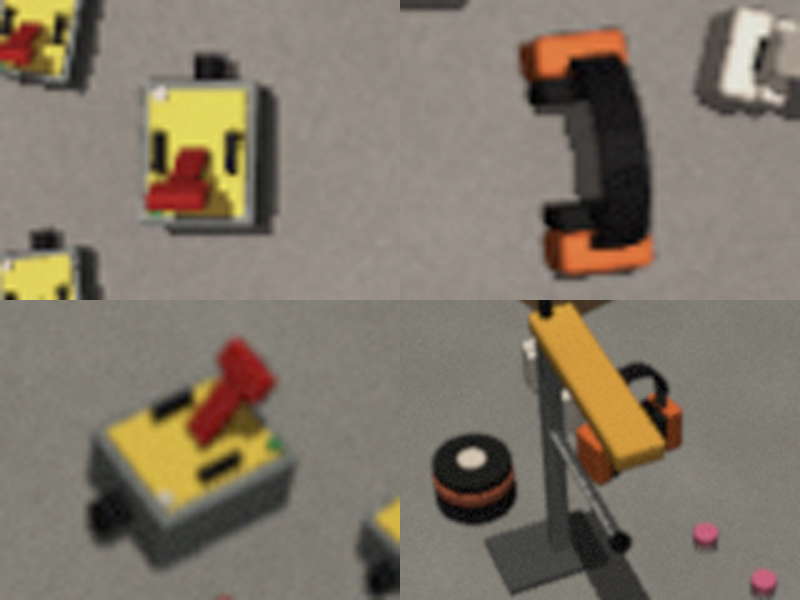

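The crop confirms the big isolator: its handle leans to world -x, so off is +x. The orange defenders stand upright with the cups along world x, and the hanger's free end (knob, scene px ≈(298,227)) points to world +y. Next I fit poses by silhouette.

```bash
cat > fit.py <<'E'
from h import *
from scipy.optimize import minimize
def box(x0,x1,y0,y1,z0,z1): return np.array([[x,y,z] for x in(x0,x1) for y in(y0,y1) for z in(z0,z1)],float)/1e3
def arc(a0,a1,r0=54,r1=62,w=15):
    return np.array([[r*np.cos(a),y,107+r*np.sin(a)] for r in(r0,r1) for y in(-w,w) for a in(a0,a1)])/1e3
ear=[box(34,80,-31,31,0,78),box(-80,-34,-31,31,0,78)]+[arc(a,a+.21) for a in np.arange(0,3.1,.2)]+[box(54,62,-15,15,70,107),box(-62,-54,-15,15,70,107)]
def tf(P,q): c,s=np.cos(q[2]),np.sin(q[2]); return P@np.array([[c,s,0],[-s,c,0],[0,0,1]])+[q[0],q[1],0]
S=4
def sil(pic,parts,q):
    m=np.zeros((400*S,640*S),np.uint8)
    for P in parts:
        h=cv2.convexHull(((proj(pic,tf(P,q))+.5)*S).astype(np.float32))
        cv2.fillConvexPoly(m,np.round(h*16).astype(np.int32),1,shift=4)
    return cv2.resize(m.astype(np.float32),(640,400),interpolation=cv2.INTER_AREA)
def fit(q0,terms,step=(.01,.01,.06)):
    # terms: (pic, parts, mask, ignore)
    def cost(q):
        c=0
        for pic,parts,m,ig in terms:
            d=np.abs(sil(pic,parts(q) if callable(parts) else parts,q)-m)
            if ig is not None: d=d*(1-ig)
            c+=d.sum()/m.sum()
        return c
    q0=np.array(q0,float); sx=np.vstack([q0]+[q0+np.eye(len(q0))[i]*([*step]+[.02]*9)[i] for i in range(len(q0))])
    r=minimize(cost,q0,method="Nelder-Mead",options=dict(initial_simplex=sx,xatol=2e-4,fatol=1e-4,maxiter=300)); return r.x,r.fun
def hsv(p,lo,hi,roi):
    h=cv2.cvtColor(p["color"],cv2.COLOR_RGB2HSV); m=cv2.inRange(h,lo,hi)/255.; z=np.zeros_like(m); u0,u1,v0,v1=roi; z[v0:v1,u0:u1]=m[v0:v1,u0:u1]; return z
E
cat > m1.py <<'E'
from fit import *; import pickle
p,q=pickle.load(open("pics/pq.pkl","rb"))
L=lambda n:np.load(f"pics/{n}.npy").astype(float)
# lamp
yt=hsv(p,(12,120,100),(32,255,255),(265,385,145,195)); ys=hsv(q,(12,120,90),(32,255,255),(255,325,125,205))
print("yellow px",yt.sum(),ys.sum())
lam=lambda v:[box(-40,20,-160,120,385,385+1e3*v[3])]
r1,f1=fit([.63,-.06,0,.02],[(p,lam,yt,None),(q,lam,ys,None)]); print("lamp fit",r1.round(4),f1)
han=[box(-55,95,-200,-90,0,12),box(-13,13,-158,-132,0,410),box(-40,20,-160,120,385,385+1e3*r1[3]),box(-8,8,-145,80,227,243),box(-12,12,68,92,223,247)]
r2,f2=fit(r1[:3],[(p,lam(r1),yt,None),(q,lam(r1),ys,None),(q,han,L("scene_hanger_0"),None)]); print("hanger fit",r2.round(4),f2)
print("knob px",proj(q,tf(np.array([[0,.08,.235]]),r1)),"expect 298.4,226.8")
occ=(sil(q,[han[2]],r1)>.02).astype(float)
r3,f3=fit([.417,-.28,0],[(p,ear,L("top_ear_defenders_1"),None),(q,ear,L("scene_ear_defenders_0"),occ)]); print("ear",r3.round(4),f3)
r3,f3=fit([.417,-.28,0],[(p,ear,L("top_ear_defenders_1"),None)]); print("ear top only",r3.round(4),f3)
def han_h(a): 
    c,s=np.cos(a),np.sin(a); R=np.array([[c,0,-s],[0,1,0],[s,0,c]])
    return [(B@R)*1+[0,0,.062] for B in (box(-10/2,5,-10,10,0,52),box(-7,7,-20,20,52,74))]
iso=[box(-50,50,-40,40,0,55)]+han_h(-.6)
if 1:
  r4,f4=fit([.48,.3,0],[(q,iso,L("scene_isolator_1"),None)]); print("iso",r4.round(4),f4)
  yp=[box(-46,46,-36,36,55,56)]; rr=hsv(p,(20,90,90),(36,255,255),(208,245,208,250))
  ig=(sil(p,han_h(-.6),r4)>.02)*1.; r5,f5=fit([.48,.3,0],[(p,yp,rr,cv2.dilate(ig,np.ones((5,5)))),(q,iso,L("scene_isolator_1"),None)]); print("iso top",r5.round(4),f5,rr.sum())
o=[]
for n,P in(("t",p),("s",q)):
  im=P["color"][...,::-1].copy(); im=cv2.resize(im,None,fx=3,fy=3,interpolation=cv2.INTER_CUBIC)
  for parts,r in((han,r2),(ear,r3),(iso,r5)):
    m=sum(0 for _ in[]) ; m=cv2.resize((sil(P,parts,r)*255).astype(np.uint8),None,fx=3,fy=3)
    cv2.drawContours(im,cv2.findContours((m>127).astype(np.uint8),cv2.RETR_LIST,cv2.CHAIN_APPROX_NONE)[0],-1,(255,0,255),1)
  o.append(im)
t,s=o; a=t[420:820,560:1360]; b=s[360:1010,680:1240]
cv2.imwrite("pics/ov_t.png",a); cv2.imwrite("pics/ov_s.png",s[370:970,680:1240])
E
python3 m1.py
```

```text
yellow px 2429.0 1487.0
lamp fit [ 0.6234 -0.0077 -0.0824  0.0302] 0.3634077678289377
hanger fit [ 0.6234 -0.0096 -0.0814] 0.45329320746768736
knob px [[297.47414205 227.08579606]] expect 298.4,226.8
ear [ 0.4319 -0.2777  0.1224] 0.257967833359759
ear top only [ 0.4335 -0.2775  0.1309] 0.07709316037735849
iso [0.481  0.3088 0.0051] 0.13107711651299245
iso top [0.4793 0.3108 0.0149] 0.4407199570786155 307.0
```

View pics/ov_t.png

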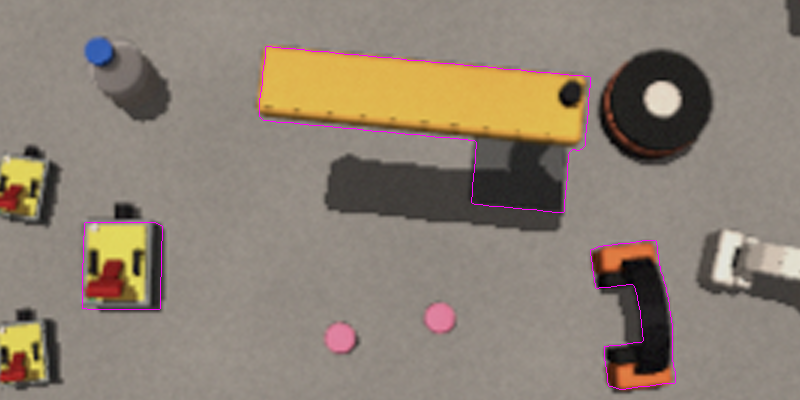

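View pics/ov_s.png

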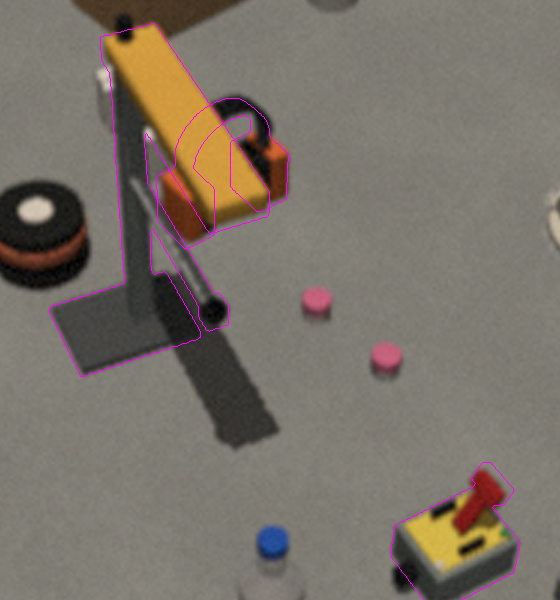

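The overlays match well: hanger (0.623,-0.009) yaw -4.7°, ear defenders (0.433,-0.2775) yaw ≈7°, isolator (0.480,0.310) yaw ≈0. The knob reprojects within 1 px. Next I work out the moves for the switch.

```bash
python3 - <<'E'
from station import *; s=sense(); print(s)
E
python3 -m pendant '[{"x":0.2,"y":-0.25,"z":0,"claw":0},{"x":0.35,"y":-0.5,"z":0,"claw":0},{"x":0.45,"y":-0.75,"z":0,"claw":0},{"x":0.56,"y":-1,"z":-0.1,"claw":0},{"x":0.6,"y":-1,"z":-0.3,"claw":0},{"x":0.6,"y":-1,"z":-0.4,"claw":0},{"x":0.6,"y":-1,"z":-0.49,"claw":0},{"x":0.6,"y":-1,"z":-0.49,"claw":0}]'
```

```text
{'time_s': 1.4, 'joints': array([ 8.28835431e+01,  2.20426619e+01,  4.51208999e-01, -1.37551801e-03,
       -6.84123719e+01, -1.48164973e+01]), 'joint_velocities': array([-0.03732965,  0.00665372, -0.04035821,  0.17529936,  0.01474965,
       -0.04799857]), 'effort': array([ 2.54785573e-05, -3.90472841e+01,  1.87609899e+01,  4.22445595e+00,
        1.53689284e-02, -2.77959117e-05]), 'tcp_pos': array([0.23341269, 0.57973558, 0.22252645]), 'ee_rot': array([[ 9.27618274e-01, -3.73529567e-01, -3.04213192e-05],
       [-3.73529569e-01, -9.27618271e-01, -6.34743728e-05],
       [-4.50981655e-06,  7.02432503e-05, -9.99999998e-01]]), 'wrist_force': array([-0.2994325 ,  0.06679633, -0.6835166 ]), 'moment': array([ 0.02127396, -0.01714372, -0.01961722]), 'gripper_force': 0.0, 'gripper_width': 0.9991198829151824}$[0]: bad value
```

```bash
python3 -m pendant '[{"x":0.2,"y":-0.25,"z":0.0,"rx":0,"ry":0,"rz":0.05,"claw":0},{"x":0.35,"y":-0.5,"z":0.0,"rx":0,"ry":0,"rz":0.1,"claw":0},{"x":0.45,"y":-0.75,"z":0.0,"rx":0,"ry":0,"rz":0.12,"claw":0},{"x":0.56,"y":-1,"z":-0.1,"rx":0,"ry":0,"rz":0.12,"claw":0},{"x":0.6,"y":-1,"z":-0.3,"rx":0,"ry":0,"rz":0.12,"claw":0},{"x":0.6,"y":-1,"z":-0.4,"rx":0,"ry":0,"rz":0.12,"claw":0},{"x":0.6,"y":-1,"z":-0.4,"rx":0,"ry":0,"rz":0.12,"claw":0},{"x":0.6,"y":-1,"z":-0.4,"rx":0,"ry":0,"rz":0.12,"claw":0}]'
```

```text
time_s: 2.4
tcp_pos: [0.3842, 0.3312, 0.124]
ee_rot: [[1.0, -0.005, 0.002], [-0.005, -1.0, 0.002], [0.002, -0.002, -1.0]]
wrist_force: [0.2, 0.7, 0.6]
gripper_width: 0.166
gripper_force: 0.0
```

```bash
python3 -m pendant '[{"x":0,"y":-0.085,"z":-0.1,"rx":0,"ry":0,"rz":0,"claw":0},{"x":0,"y":-0.085,"z":-0.1,"rx":0,"ry":0,"rz":0,"claw":0},{"x":0.1,"y":-0.085,"z":-0.1,"rx":0,"ry":0,"rz":0,"claw":0},{"x":0.17,"y":-0.085,"z":-0.1,"rx":0,"ry":0,"rz":0,"claw":0},{"x":0.24,"y":-0.085,"z":-0.1,"rx":0,"ry":0,"rz":0,"claw":0},{"x":0.31,"y":-0.085,"z":-0.1,"rx":0,"ry":0,"rz":0,"claw":0},{"x":0.38,"y":-0.085,"z":-0.1,"rx":0,"ry":0,"rz":0,"claw":0},{"x":0.38,"y":-0.085,"z":-0.1,"rx":0,"ry":0,"rz":0,"claw":0}]'
python3 -m pendant '[{"x":0,"y":0,"z":0,"rx":0,"ry":0,"rz":0,"claw":0},{"x":-0.1,"y":0,"z":0.05,"rx":0,"ry":0,"rz":0,"claw":0},{"x":-0.2,"y":0,"z":0.2,"rx":0,"ry":0,"rz":0,"claw":0},{"x":-0.3,"y":0,"z":0.4,"rx":0,"ry":0,"rz":0,"claw":0},{"x":-0.3,"y":-0.2,"z":0.6,"rx":0,"ry":0,"rz":0,"claw":1},{"x":-0.3,"y":-0.4,"z":0.8,"rx":0,"ry":0,"rz":0,"claw":1},{"x":-0.3,"y":-0.6,"z":0.85,"rx":0,"ry":0,"rz":0,"claw":1},{"x":-0.3,"y":-0.8,"z":0.85,"rx":0,"ry":0,"rz":0,"claw":1}]'
python3 - <<'E'
from h import *
p=capture("top"); q=capture("scene")
def c(im,u,v,w=40,h=30): return cv2.resize(im[v-h:v+h,u-w:u+w,::-1],(400,300),interpolation=cv2.INTER_CUBIC)
cv2.imwrite("pics/sw.png",np.vstack([np.hstack([c(p["color"],226,227),c(p["color"],400,245)]),np.hstack([c(q["color"],380,302),c(q["color"],290,190,80,60)])]))
# grasp geometry
psi,th=.127,np.radians(38); e=np.array([.4325,-.2776])
ex=np.array([np.cos(psi),np.sin(psi),0]); z=np.array([0,0,1.])
zt=np.sin(th)*ex-np.cos(th)*z; yt=-np.array([-np.sin(psi),np.cos(psi),0]); R=np.c_[np.cross(yt,zt),yt,zt]
s=sense(); from scipy.spatial.transform import Rotation as Ro
C=np.array([*e,.107])
print("tcp",s["tcp_pos"],"rv/180",Ro.from_matrix(R@np.array(s["ee_rot"]).T).as_rotvec(degrees=True)/180)
for r in(.12,.04): print(r,C-zt*r,((C-zt*r)-s["tcp_pos"])/.25)
E
```

```text
time_s: 3.4
tcp_pos: [0.4798, 0.3084, 0.0972]
ee_rot: [[1.0, -0.007, 0.0], [-0.007, -1.0, -0.0], [0.0, 0.0, -1.0]]
wrist_force: [-0.5, 0.4, 0.5]
gripper_width: 0.005
gripper_force: 0.0
time_s: 4.4
tcp_pos: [0.4033, 0.1073, 0.3124]
ee_rot: [[1.0, -0.004, 0.005], [-0.004, -1.0, 0.003], [0.005, -0.003, -1.0]]
wrist_force: [0.9, -0.6, 0.4]
gripper_width: 0.376
gripper_force: 0.0
tcp [0.40214091 0.10500875 0.31107985] rv/180 [ 0.01201214 -0.21044249  0.04183896]
0.12 [ 0.35921562 -0.28695748  0.20156129] [-0.17170115 -1.56786493 -0.43807423]
0.04 [ 0.40807187 -0.28071916  0.13852043] [ 0.02372386 -1.54291165 -0.69023767]
```

View pics/sw.png

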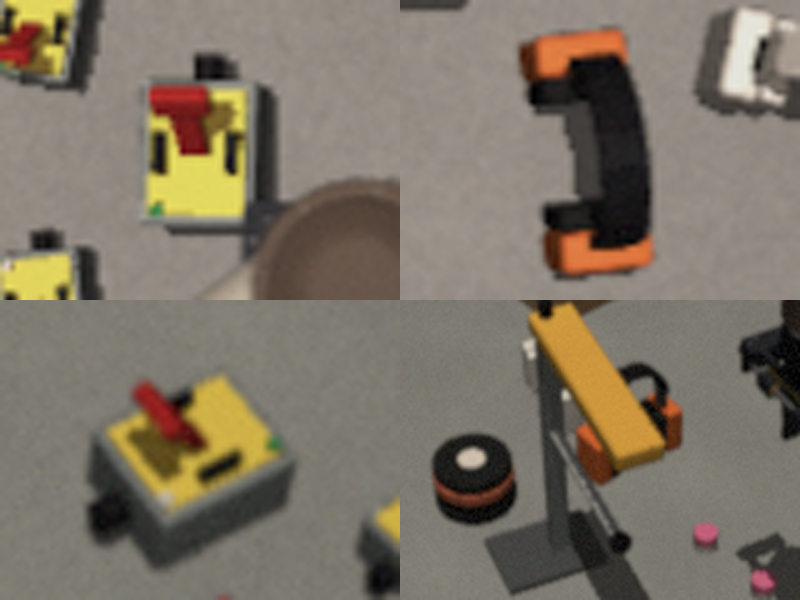

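The handle of the large isolator now leans to +x (off; crop 1 shows it at the top edge of the plate). The defenders are unmoved. Next I approach them with the tilt.

```bash
python3 -m pendant '[{"x":-0.05,"y":-0.2,"z":0,"rx":0.001,"ry":-0.04,"rz":0.008,"claw":1},{"x":-0.1,"y":-0.4,"z":0,"rx":0.003,"ry":-0.08,"rz":0.016,"claw":1},{"x":-0.17,"y":-0.6,"z":0,"rx":0.006,"ry":-0.12,"rz":0.025,"claw":1},{"x":-0.25,"y":-0.8,"z":0,"rx":0.009,"ry":-0.16,"rz":0.033,"claw":1},{"x":-0.25,"y":-1,"z":0,"rx":0.012,"ry":-0.21,"rz":0.042,"claw":1},{"x":-0.25,"y":-1,"z":0,"rx":0.012,"ry":-0.21,"rz":0.042,"claw":1},{"x":-0.25,"y":-1,"z":0,"rx":0.012,"ry":-0.21,"rz":0.042,"claw":1},{"x":-0.25,"y":-1,"z":0,"rx":0.012,"ry":-0.21,"rz":0.042,"claw":1}]'
python3 -m pendant '[{"x":0,"y":-0.2,"z":0,"rx":0,"ry":0,"rz":0,"claw":1},{"x":0,"y":-0.4,"z":0,"rx":0,"ry":0,"rz":0,"claw":1},{"x":0.05,"y":-0.55,"z":-0.1,"rx":0,"ry":0,"rz":0,"claw":1},{"x":0.08,"y":-0.56,"z":-0.25,"rx":0,"ry":0,"rz":0,"claw":1},{"x":0.08,"y":-0.56,"z":-0.43,"rx":0,"ry":0,"rz":0,"claw":1},{"x":0.08,"y":-0.56,"z":-0.43,"rx":0,"ry":0,"rz":0,"claw":1},{"x":0.08,"y":-0.56,"z":-0.43,"rx":0,"ry":0,"rz":0,"claw":1},{"x":0.08,"y":-0.56,"z":-0.43,"rx":0,"ry":0,"rz":0,"claw":1}]'
cat > g.py <<'E'
from h import *; from scipy.spatial.transform import Rotation as Ro
psi,th=.127,np.radians(38); e=np.array([.4325,-.2776])
ex=np.array([np.cos(psi),np.sin(psi),0]); z=np.array([0,0,1.])
zt=np.sin(th)*ex-np.cos(th)*z; yt=-np.array([-np.sin(psi),np.cos(psi),0]); R=np.c_[np.cross(yt,zt),yt,zt]
s=sense(); C=np.array([*e,.107])
print("tcp",s["tcp_pos"],s["joints"],"rv/180",Ro.from_matrix(R@np.array(s["ee_rot"]).T).as_rotvec(degrees=True)/180)
for r in(.12,.04): print(r,C-zt*r,((C-zt*r)-s["tcp_pos"])/.25)
E
python3 g.py
```

```text
time_s: 5.5
tcp_pos: [0.3408, -0.1411, 0.3099]
ee_rot: [[0.783, 0.13, 0.608], [0.105, -0.991, 0.077], [0.613, 0.003, -0.79]]
wrist_force: [-0.3, 0.3, 0.6]
gripper_width: 0.998
gripper_force: 0.0
time_s: 6.5
tcp_pos: [0.3622, -0.2814, 0.2049]
ee_rot: [[0.781, 0.132, 0.611], [0.108, -0.991, 0.076], [0.615, 0.007, -0.788]]
wrist_force: [0.2, 0.0, 1.3]
gripper_width: 1.002
gripper_force: 0.0
tcp [ 0.36218291 -0.28135327  0.20491623] [-39.94040187  -0.33418972 -26.41292691 -40.68939386 -43.67281686
 162.75644988] rv/180 [ 0.00221395  0.00014805 -0.0017611 ]
0.12 [ 0.35921562 -0.28695748  0.20156129] [-0.01186916 -0.02241685 -0.01341977]
0.04 [ 0.40807187 -0.28071916  0.13852043] [ 0.18355585  0.00253642 -0.26558322]
```

```bash
python3 -m pendant '[{"x":0.05,"y":0,"z":-0.07,"rx":0,"ry":0,"rz":0,"claw":1},{"x":0.1,"y":0,"z":-0.14,"rx":0,"ry":0,"rz":0,"claw":1},{"x":0.15,"y":0.002,"z":-0.21,"rx":0,"ry":0,"rz":0,"claw":1},{"x":0.184,"y":0.003,"z":-0.265,"rx":0,"ry":0,"rz":0,"claw":1},{"x":0.184,"y":0.003,"z":-0.265,"rx":0,"ry":0,"rz":0,"claw":1},{"x":0.184,"y":0.003,"z":-0.265,"rx":0,"ry":0,"rz":0,"claw":1},{"x":0.184,"y":0.003,"z":-0.265,"rx":0,"ry":0,"rz":0,"claw":1},{"x":0.184,"y":0.003,"z":-0.265,"rx":0,"ry":0,"rz":0,"claw":1}]'
python3 - <<'E'
import runpy; runpy.run_path("g.py")
from h import *
p=capture("top"); q=capture("scene")
def c(im,u,v,w=40,h=30): return cv2.resize(im[v-h:v+h,u-w:u+w,::-1],(400,300),interpolation=cv2.INTER_CUBIC)
cv2.imwrite("pics/gr.png",np.hstack([c(p["color"],400,245),c(q["color"],310,175)]))
E
```

```text
time_s: 7.5
tcp_pos: [0.4069, -0.2809, 0.1369]
ee_rot: [[0.782, 0.129, 0.609], [0.105, -0.992, 0.076], [0.614, 0.004, -0.789]]
wrist_force: [-0.4, 0.6, -0.7]
gripper_width: 0.999
gripper_force: 0.0
tcp [ 0.40686147 -0.28090711  0.13687733] [-37.48934345   8.56377985 -26.75808175 -47.76894686 -35.6132662
 170.15415942] rv/180 [ 0.00142867 -0.00052819 -0.00088553]
0.12 [ 0.35921562 -0.28695748  0.20156129] [-0.19058339 -0.02420148  0.25873586]
0.04 [ 0.40807187 -0.28071916  0.13852043] [0.00484162 0.00075179 0.00657242]
```

View pics/gr.png

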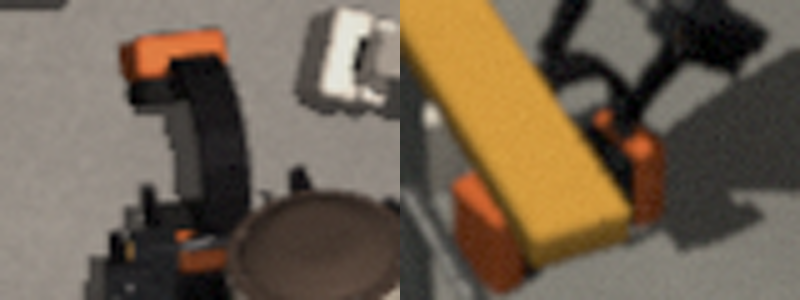

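The fingers straddle the band on its -x shoulder, with finger tips at crop px ≈(148,190) and (298,180) left and right of the band. I close and lift a little.

```bash
python3 -m pendant '[{"x":0,"y":0,"z":0,"rx":0,"ry":0,"rz":0,"claw":0},{"x":0,"y":0,"z":0,"rx":0,"ry":0,"rz":0,"claw":0},{"x":0,"y":0,"z":0,"rx":0,"ry":0,"rz":0,"claw":0},{"x":0,"y":0,"z":0,"rx":0,"ry":0,"rz":0,"claw":0},{"x":0,"y":0,"z":0,"rx":0,"ry":0,"rz":0,"claw":0},{"x":0,"y":0,"z":0,"rx":0,"ry":0,"rz":0,"claw":0},{"x":0,"y":0,"z":0,"rx":0,"ry":0,"rz":0,"claw":0},{"x":0,"y":0,"z":0,"rx":0,"ry":0,"rz":0,"claw":0}]'
python3 -m pendant '[{"x":0,"y":0,"z":0.03,"rx":0,"ry":0,"rz":0,"claw":0},{"x":0,"y":0,"z":0.07,"rx":0,"ry":0,"rz":0,"claw":0},{"x":0,"y":0,"z":0.15,"rx":0,"ry":0,"rz":0,"claw":0},{"x":0,"y":0,"z":0.25,"rx":0,"ry":0,"rz":0,"claw":0},{"x":0,"y":0,"z":0.35,"rx":0,"ry":0,"rz":0,"claw":0},{"x":0,"y":0,"z":0.45,"rx":0,"ry":0,"rz":0,"claw":0},{"x":0,"y":0,"z":0.54,"rx":0,"ry":0,"rz":0,"claw":0},{"x":0,"y":0,"z":0.54,"rx":0,"ry":0,"rz":0,"claw":0}]'
cat > m2.py <<'E'
from fit import *; import pickle
p=capture("top"); q=capture("scene")
s=sense(); print("tcp",s["tcp_pos"].round(4),s["wrist_force"],s["moment"],s["joints"].round(1)); np.save("rot.npy",s["ee_rot"])
def c(im,u,v,w=80,h=60): 
    u=max(w,min(640-w,u)); v=max(h,min(400-h,v)); return cv2.resize(im[v-h:v+h,u-w:u+w,::-1],(400,300),interpolation=cv2.INTER_CUBIC)
a=proj(p,s["tcp_pos"])[0].astype(int); b=proj(q,s["tcp_pos"])[0].astype(int); print(a,b)
import sys
cv2.imwrite("pics/%s.png"%sys.argv[1],np.hstack([c(p["color"],*a),c(q["color"],*b)]))
pickle.dump((p,q,s),open("pics/%s.pkl"%sys.argv[1],"wb"))
E
python3 m2.py lift
```

```text
time_s: 8.6
tcp_pos: [0.4069, -0.2805, 0.1363]
ee_rot: [[0.783, 0.13, 0.608], [0.104, -0.992, 0.077], [0.613, 0.003, -0.79]]
wrist_force: [0.8, 0.8, 0.8]
gripper_width: 0.343
gripper_force: 30.0
time_s: 9.6
tcp_pos: [0.4074, -0.2809, 0.2736]
ee_rot: [[0.781, 0.13, 0.611], [0.107, -0.991, 0.075], [0.616, 0.007, -0.788]]
wrist_force: [0.4, 0.2, -3.1]
gripper_width: 0.337
gripper_force: 30.0
tcp [ 0.4063 -0.28    0.2705] [-0.02729213  0.31514591 -3.47328435] [-0.23833172  1.77520675  0.02701687] [-33.2  -2.5 -20.3 -33.1 -46.7 148.3]
[413 252] [306 133]
```

View pics/lift.png

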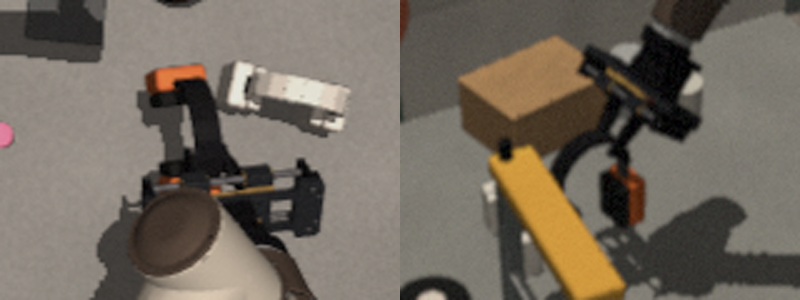

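The ear defenders hang in the grip (3.3 N), upright as seen. The crop shows the +x cup at (175,80) in the top view. I carry them along x≈0.41 past the free end while turning -12°.

```bash
python3 -m pendant '[{"x":0,"y":0.08,"z":0,"rx":0,"ry":0,"rz":0,"claw":0},{"x":0,"y":0.2,"z":0,"rx":0,"ry":0,"rz":-0.01,"claw":0},{"x":0,"y":0.35,"z":0,"rx":0,"ry":0,"rz":-0.02,"claw":0},{"x":0,"y":0.5,"z":0,"rx":0,"ry":0,"rz":-0.03,"claw":0},{"x":0,"y":0.65,"z":0,"rx":0,"ry":0,"rz":-0.04,"claw":0},{"x":0,"y":0.8,"z":0,"rx":0,"ry":0,"rz":-0.05,"claw":0},{"x":0,"y":0.9,"z":0,"rx":0,"ry":0,"rz":-0.06,"claw":0},{"x":0,"y":1,"z":0,"rx":0,"ry":0,"rz":-0.067,"claw":0}]'
python3 -m pendant '[{"x":0,"y":0.12,"z":0,"rx":0,"ry":0,"rz":0,"claw":0},{"x":0,"y":0.27,"z":0,"rx":0,"ry":0,"rz":0,"claw":0},{"x":0,"y":0.42,"z":0,"rx":0,"ry":0,"rz":0,"claw":0},{"x":0,"y":0.57,"z":0,"rx":0,"ry":0,"rz":0,"claw":0},{"x":0,"y":0.68,"z":0,"rx":0,"ry":0,"rz":0,"claw":0},{"x":0,"y":0.72,"z":0,"rx":0,"ry":0,"rz":0,"claw":0},{"x":0,"y":0.73,"z":0,"rx":0,"ry":0,"rz":0,"claw":0},{"x":0,"y":0.73,"z":0,"rx":0,"ry":0,"rz":0,"claw":0}]'
cat > m3.py <<'E'
# fit held ear: pose (x,y,yaw,z,pitch about ear y) predicted + refined on scene/top by silhouettes
from fit import *; import pickle
H=np.array([.6234,-.009]); hy=-.082
TO=np.array([-.0258,.0004,.1363]) # TCP in ear frame
s=sense(); t=s["tcp_pos"]; R=s["ee_rot"]; 
yaw=np.arctan2(R[1,2],R[0,2])+.003
print("tcp",t.round(4),"tilt",np.degrees(np.arccos(-R[2,2])).round(2),"yaw",yaw.round(4),"joints",s["joints"].round(0),"F",np.round(s["wrist_force"],1))
c,si=np.cos(yaw),np.sin(yaw); o=t-np.array([c*TO[0]-si*TO[1],si*TO[0]+c*TO[1],TO[2]])
print("ear origin",o.round(4))
ch,sh=np.cos(hy),np.sin(hy); d=o[:2]-H; print("in hanger: x,y",(ch*d[0]+sh*d[1]).round(4),(-sh*d[0]+ch*d[1]).round(4),"crown above axis",(o[2]+.161-.235).round(4))
def tgt(x,y,lift,): 
    e=H+[ch*x-sh*y,sh*x+ch*y]; T=np.array([*(e+[ch*TO[0],sh*TO[0]]),.082+lift+TO[2]]); return ((T-t)/.25).round(3)
for a in((0,.16,.032),(0,0,.032),(0,0,.005),(0,0,0)): print(a,tgt(*a))
print("rz",((hy-yaw)/np.pi).round(4))
E
python3 m3.py
```

```text
time_s: 10.7
tcp_pos: [0.4063, -0.0816, 0.2695]
ee_rot: [[0.8, -0.067, 0.596], [-0.046, -0.998, -0.051], [0.598, 0.013, -0.802]]
wrist_force: [0.4, -0.4, -2.6]
gripper_width: 0.333
gripper_force: 30.0
time_s: 11.7
tcp_pos: [0.4074, 0.0995, 0.2709]
ee_rot: [[0.799, -0.067, 0.598], [-0.046, -0.998, -0.051], [0.6, 0.013, -0.8]]
wrist_force: [0.3, 0.1, -3.3]
gripper_width: 0.336
gripper_force: 30.0
tcp [0.4074 0.0995 0.2709] tilt 36.85 yaw -0.0815 joints [ 50. -17. -59.  53. -38.  -3.] F [ 0.3  0.1 -3.3]
ear origin [0.433  0.097  0.1346]
in hanger: x,y -0.1984 0.09 crown above axis 0.0606
(0, 0.16, 0.032) [ 0.814  0.212 -0.082]
(0, 0, 0.032) [ 0.761 -0.426 -0.082]
(0, 0, 0.005) [ 0.761 -0.426 -0.19 ]
(0, 0, 0) [ 0.761 -0.426 -0.21 ]
rz -0.0001
```

```bash
python3 -m pendant '[{"x":0.06,"y":0.08,"z":0,"rx":0,"ry":0,"rz":0,"claw":0},{"x":0.15,"y":0.18,"z":0,"rx":0,"ry":0,"rz":0,"claw":0},{"x":0.25,"y":0.25,"z":0,"rx":0,"ry":0,"rz":0,"claw":0},{"x":0.32,"y":0.26,"z":0,"rx":0,"ry":0,"rz":0,"claw":0},{"x":0.36,"y":0.26,"z":0,"rx":0,"ry":0,"rz":0,"claw":0},{"x":0.36,"y":0.26,"z":0,"rx":0,"ry":0,"rz":0,"claw":0},{"x":0.36,"y":0.26,"z":0,"rx":0,"ry":0,"rz":0,"claw":0},{"x":0.36,"y":0.26,"z":0,"rx":0,"ry":0,"rz":0,"claw":0}]'
cat >> m3.py <<'E'
from scipy.spatial.transform import Rotation as Ro
a=hy-.125+.003; G=np.array([[.783,.13,.608],[.104,-.992,.077],[.613,.003,-.79]]); c,si=np.cos(hy-.127),np.sin(hy-.127)
print("rv to upright",(Ro.from_matrix(np.array([[c,-si,0],[si,c,0],[0,0,1]])@G@R.T).as_rotvec(degrees=True)/180).round(4))
E
python3 m3.py
```

```text
time_s: 12.7
tcp_pos: [0.4971, 0.1652, 0.2717]
ee_rot: [[0.798, -0.065, 0.599], [-0.045, -0.998, -0.049], [0.601, 0.012, -0.799]]
wrist_force: [-0.6, -1.3, -1.9]
gripper_width: 0.34
gripper_force: 30.0
tcp [0.4971 0.1652 0.2717] tilt 36.92 yaw -0.0787 joints [ 43.  -4. -50.  59. -31.  -5.] F [-0.6 -1.3 -1.9]
ear origin [0.5228 0.1628 0.1354]
in hanger: x,y -0.1143 0.1629 crown above axis 0.0614
(0, 0.16, 0.032) [ 0.455 -0.05  -0.086]
(0, 0, 0.032) [ 0.402 -0.688 -0.086]
(0, 0, 0.005) [ 0.402 -0.688 -0.194]
(0, 0, 0) [ 0.402 -0.688 -0.214]
rz -0.0011
rv to upright [ 0.0026 -0.0051 -0.0043]
```

```bash
python3 -m pendant '[{"x":0.07,"y":-0.01,"z":0,"rx":0.001,"ry":-0.002,"rz":0,"claw":0},{"x":0.17,"y":-0.02,"z":-0.02,"rx":0.003,"ry":-0.005,"rz":-0.002,"claw":0},{"x":0.27,"y":-0.03,"z":-0.04,"rx":0.003,"ry":-0.005,"rz":-0.002,"claw":0},{"x":0.37,"y":-0.04,"z":-0.06,"rx":0.003,"ry":-0.005,"rz":-0.002,"claw":0},{"x":0.43,"y":-0.04,"z":-0.08,"rx":0.003,"ry":-0.005,"rz":-0.002,"claw":0},{"x":0.455,"y":-0.04,"z":-0.086,"rx":0.003,"ry":-0.005,"rz":-0.002,"claw":0},{"x":0.455,"y":-0.04,"z":-0.086,"rx":0.003,"ry":-0.005,"rz":-0.002,"claw":0},{"x":0.455,"y":-0.04,"z":-0.086,"rx":0.003,"ry":-0.005,"rz":-0.002,"claw":0}]'
cat > ov.py <<'E'
import sys,runpy; g=runpy.run_path("m3.py"); from fit import *
o=g["o"]; yaw=g["yaw"]; r=np.array([o[0],o[1],yaw]); e3=[P+[0,0,o[2]] for P in ear]
H=[*g["H"],g["hy"]]; han=[box(-8,8,-145,80,227,243),box(-12,12,68,92,223,247)]
O=[]
for n in("scene","top"):
  p=capture(n); im=cv2.resize(p["color"][...,::-1],None,fx=5,fy=5,interpolation=cv2.INTER_CUBIC)
  for parts,rr,col in((e3,r,(255,0,255)),(han,H,(0,255,0))):
    m=cv2.resize((sil(p,parts,rr)*255).astype(np.uint8),None,fx=5,fy=5)
    cv2.drawContours(im,cv2.findContours((m>127).astype(np.uint8),cv2.RETR_LIST,cv2.CHAIN_APPROX_NONE)[0],-1,col,1)
  u,v=(proj(p,[o[0],o[1],o[2]+.08])[0]*5).astype(int); O.append(im[max(v-270,0):,max(u-200,0):][:540,:400])
O=[np.pad(a,((0,540-a.shape[0]),(0,400-a.shape[1]),(0,0))) for a in O]
cv2.imwrite("pics/%s.png"%sys.argv[1],np.hstack(O))
E
python3 ov.py side
```

```text
time_s: 13.7
tcp_pos: [0.6108, 0.1556, 0.2503]
ee_rot: [[0.788, -0.071, 0.611], [-0.055, -0.997, -0.045], [0.613, 0.002, -0.79]]
wrist_force: [-0.5, 0.4, -2.7]
gripper_width: 0.34
gripper_force: 30.0
tcp [0.6108 0.1556 0.2503] tilt 37.78 yaw -0.0709 joints [ 28.   7. -44.  73. -20.  -8.] F [-0.5  0.4 -2.7]
ear origin [0.6365 0.1534 0.114 ]
in hanger: x,y -0.0002 0.1629 crown above axis 0.04
(0, 0.16, 0.032) [-0.    -0.012 -0.   ]
(0, 0, 0.032) [-0.053 -0.65  -0.   ]
(0, 0, 0.005) [-0.053 -0.65  -0.108]
(0, 0, 0) [-0.053 -0.65  -0.128]
rz -0.0035
rv to upright [-0.0003 -0.0001 -0.0024]
```

View pics/side.png

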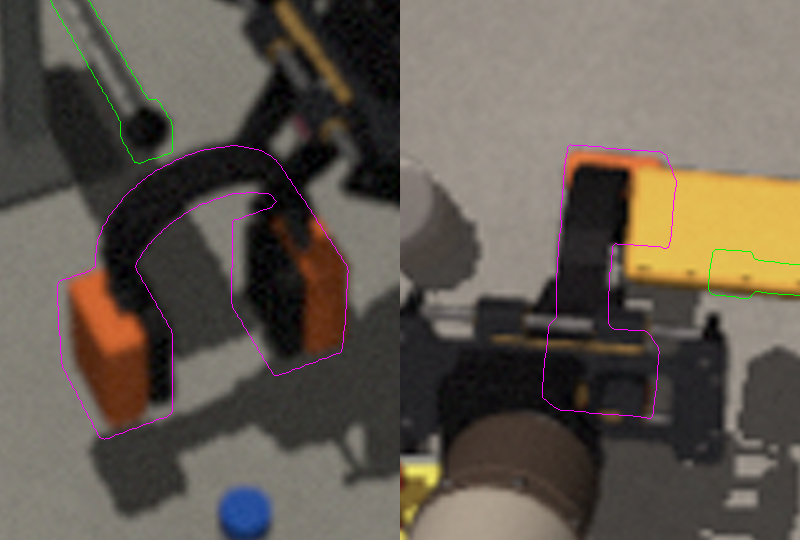

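The predicted ear outline (scene crop) lies on the ear defenders: upright, in front of the knob at (150,128), with the arch opening facing the bar. I slide them over the free end.

```bash
python3 -m pendant '[{"x":-0.004,"y":-0.05,"z":0,"rx":0,"ry":0,"rz":-0.002,"claw":0},{"x":-0.012,"y":-0.15,"z":0,"rx":0,"ry":0,"rz":-0.002,"claw":0},{"x":-0.02,"y":-0.25,"z":0,"rx":0,"ry":0,"rz":-0.002,"claw":0},{"x":-0.029,"y":-0.35,"z":0,"rx":0,"ry":0,"rz":-0.002,"claw":0},{"x":-0.037,"y":-0.45,"z":0,"rx":0,"ry":0,"rz":-0.002,"claw":0},{"x":-0.045,"y":-0.55,"z":0,"rx":0,"ry":0,"rz":-0.002,"claw":0},{"x":-0.053,"y":-0.64,"z":0,"rx":0,"ry":0,"rz":-0.002,"claw":0},{"x":-0.053,"y":-0.65,"z":0,"rx":0,"ry":0,"rz":-0.002,"claw":0}]'
python3 ov.py over
```

```text
time_s: 14.8
tcp_pos: [0.5975, -0.0082, 0.2542]
ee_rot: [[0.791, -0.082, 0.606], [-0.063, -0.997, -0.052], [0.608, 0.003, -0.794]]
wrist_force: [0.6, 1.1, -1.4]
gripper_width: 0.337
gripper_force: 30.0
tcp [ 0.5975 -0.0082  0.2542] tilt 37.44 yaw -0.083 joints [  9.   2. -48.  68.  -9.  11.] F [ 0.6  1.1 -1.4]
ear origin [ 0.6232 -0.0108  0.1179]
in hanger: x,y -0.0001 -0.0018 crown above axis 0.0439
(0, 0.16, 0.032) [ 0.053  0.643 -0.015]
(0, 0, 0.032) [ 0.001  0.005 -0.015]
(0, 0, 0.005) [ 0.001  0.005 -0.123]
(0, 0, 0) [ 0.001  0.005 -0.143]
rz 0.0003
rv to upright [-0.0001 -0.002   0.0009]
```

View pics/over.png

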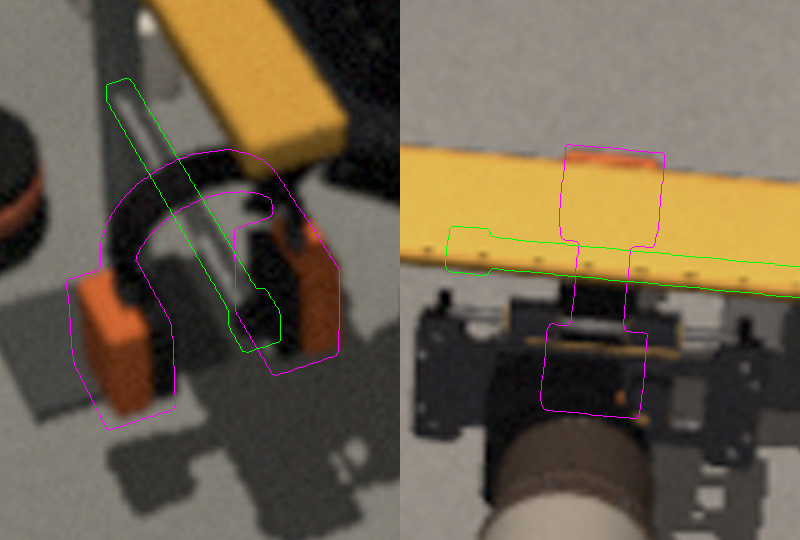

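The bar passes under the crown. However, joint 5 is at its limit (-9.14°), so I fit a small kinematic model before lowering.

```bash
cat > kin.py <<'E'
import numpy as np, pickle
from station import *
from scipy.optimize import least_squares
from scipy.spatial.transform import Rotation as Ro
s=sense(); L=pickle.load(open("pics/lift.pkl","rb"))[2]
D=[([82.884,22.042,.453],[.233,.58,.223],[0,0,-1]),([-39.940,-.334,-26.413],[.36218,-.28135,.20492],[.611,.076,-.788]),
([-37.489,8.564,-26.758],[.40686,-.28091,.13688],[.609,.076,-.789]),(L["joints"][:3],L["tcp_pos"],L["ee_rot"][:,2]),(s["joints"][:3],s["tcp_pos"],s["ee_rot"][:,2])]
def basis(j):
    a,b=np.radians(j[0]),np.radians(j[1]); f=b-np.radians(j[2]); u=np.array([np.cos(a),np.sin(a),0]); v=np.array([np.sin(a),-np.cos(a),0]); k=np.array([0,0,1.])
    return np.c_[u,k,np.sin(b)*u+np.cos(b)*k,np.cos(f)*u-np.sin(f)*k,np.sin(f)*u+np.cos(f)*k,v]
A=np.vstack([np.c_[basis(j),z] for j,t,z in D]); y=np.hstack([t for _,t,_ in D]); w=np.linalg.lstsq(A,y,rcond=None)[0]
print("a h L1 L2 e lat d",w.round(4),"resid mm",(1e3*(A@w-y)).round(1)); print("joints now",s["joints"].round(2))
def ik(t,R,j0):
    z=R[:,2]; r=least_squares(lambda j:basis(j)@w[:6]+w[6]*z-t,j0); j=r.x
    a=np.radians(j[0]); f=np.radians(j[1]-j[2]); F=np.array([np.cos(a)*np.cos(f),np.sin(a)*np.cos(f),-np.sin(f)])
    side=np.array([np.sin(a),-np.cos(a),0]); up=np.cross(side,F)
    return j,np.degrees(np.arccos(F@z)),np.degrees(np.arctan2(z@side,-z@up)),np.degrees(np.arctan2(z@side,z@up))
R=s["ee_rot"]; print("check",ik(s["tcp_pos"],R,s["joints"][:3]))
H=np.array([.6234,-.009]); hy=-.082
for dyaw in(0,-4,-7):
  for dt in(0,3):
    for lift in(.032,.01,0):
      # rotate ear rigidly about crown: yaw dyaw about z, pitch dt (tool more upright) about hanger y
      c,si=np.cos(hy),np.sin(hy); th=np.radians(38); ht=np.array([[c,-si,0],[si,c,0],[0,0,1]])
      Q=Ro.from_euler("z",dyaw,degrees=True).as_matrix()@ht@Ro.from_euler("y",dt,degrees=True).as_matrix()
      zt=Q@np.array([np.sin(th),0,-np.cos(th)]); t=np.array([*H,.243+lift])+Q@np.array([-.0258,0,.1363-.161])
      j,b,c4,_=ik(t,np.c_[zt,zt,zt],s["joints"][:3]); print(dyaw,dt,lift,"zt",zt.round(3),"j",j.round(1),"j5",b.round(1),"j4",c4.round(1))
E
python3 kin.py
```

```text
a h L1 L2 e lat d [ 0.3358 -0.0688  0.4563  0.0541  0.0418  0.0931  0.2049] resid mm [-69.7 -23.2 -54.9  10.1 -31.3  34.8  35.9 -64.7  86.6 -14.3   9.8 -22.2
 -42.9 -26.9 -44.3]
joints now [  9.35   2.35 -47.67  68.57  -9.19  10.68]
check (array([11.7537883 ,  8.79403382,  1.59456983]), np.float64(47.33690055349827), np.float64(13.632539762392645), np.float64(166.36746023760736))
0 0 0.032 zt [ 0.614 -0.05  -0.788] j [11.8  8.2 -4.4] j5 41.6 j4 15.3
0 0 0.01 zt [ 0.614 -0.05  -0.788] j [ 11.8   7.4 -25.1] j5 22.9 j4 26.7
0 0 0 zt [ 0.614 -0.05  -0.788] j [ 11.8   7.4 -33.6] j5 15.8 j4 40.0
0 3 0.032 zt [ 0.572 -0.047 -0.819] j [11.5  9.9  6.8] j5 53.6 j4 11.5
0 3 0.01 zt [ 0.572 -0.047 -0.819] j [ 11.5   8.5 -16.4] j5 32.4 j4 17.4
0 3 0 zt [ 0.572 -0.047 -0.819] j [ 11.5   8.3 -25.2] j5 24.3 j4 23.0
-4 0 0.032 zt [ 0.609 -0.093 -0.788] j [13.   8.4 -4. ] j5 43.3 j4 19.4
-4 0 0.01 zt [ 0.609 -0.093 -0.788] j [ 13.    7.6 -24.8] j5 25.2 j4 32.4
-4 0 0 zt [ 0.609 -0.093 -0.788] j [ 13.    7.6 -33.2] j5 18.6 j4 45.6
-4 3 0.032 zt [ 0.567 -0.087 -0.819] j [12.7 10.1  7.2] j5 55.0 j4 14.8
-4 3 0.01 zt [ 0.567 -0.087 -0.819] j [ 12.7   8.7 -16. ] j5 34.2 j4 21.9
-4 3 0 zt [ 0.567 -0.087 -0.819] j [ 12.7   8.5 -24.9] j5 26.3 j4 28.2
-7 0 0.032 zt [ 0.603 -0.125 -0.788] j [13.9  8.6 -3.5] j5 44.9 j4 22.2
-7 0 0.01 zt [ 0.603 -0.125 -0.788] j [ 13.9   7.8 -24.4] j5 27.2 j4 35.6
-7 0 0 zt [ 0.603 -0.125 -0.788] j [ 13.9   7.8 -32.8] j5 20.9 j4 48.3
-7 3 0.032 zt [ 0.562 -0.116 -0.819] j [13.5 10.3  7.8] j5 56.4 j4 17.1
-7 3 0.01 zt [ 0.562 -0.116 -0.819] j [ 13.5   8.9 -15.6] j5 35.7 j4 24.7
-7 3 0 zt [ 0.562 -0.116 -0.819] j [ 13.5   8.7 -24.5] j5 28.1 j4 31.3
```

```bash
cat > kin.py <<'E'
import numpy as np, pickle
from station import *
from scipy.optimize import least_squares
from scipy.spatial.transform import Rotation as Ro
s=sense(); L=pickle.load(open("pics/lift.pkl","rb"))[2]
D=[([82.884,22.042,.453,0,-68.411],[.233,.58,.223],1),([-39.940,-.334,-26.413,-40.689,-43.673],[.36218,-.28135,.20492],1),
([-37.489,8.564,-26.758,-47.769,-35.613],[.40686,-.28091,.13688],1),(L["joints"][:5],L["tcp_pos"],1),(s["joints"][:5],s["tcp_pos"],1),
([50,-17,-59,53,-38],[.4074,.0995,.2709],.15),([43,-4,-50,59,-31],[.4971,.1652,.2717],.15),([28,7,-44,73,-20],[.6108,.1556,.2503],.15)]
def frames(j):
    F=Ro.from_euler("z",j[0],degrees=True)*Ro.from_euler("y",j[1],degrees=True); b=F.as_matrix()
    f=(F*Ro.from_euler("y",-j[2],degrees=True)); f4=f*Ro.from_euler("x",SG[0]*j[3],degrees=True)
    t=f4*Ro.from_euler("y",-j[4],degrees=True); return Ro.from_euler("z",j[0],degrees=True).as_matrix(),b,f.as_matrix(),f4.as_matrix(),t.as_matrix()
def basis(j):
    B,b,f,f4,t=frames(j) # forearm along x of f; tool z = x of t
    return np.c_[B[:,0],B[:,2],B[:,1],b[:,2],f[:,0],f[:,2],t[:,0],t[:,2]]
for SG in([1],[-1]):
    print(SG,[frames(s["joints"])[4][:,0].round(3),np.round(s["ee_rot"][:,2],3),frames(D[2][0])[4][:,0].round(3)])
    A=np.vstack([basis(j)*w for j,t,w in D]); y=np.hstack([np.array(t)*w for _,t,w in D])
    W=np.linalg.lstsq(np.vstack([A,np.eye(8)*1e-3]),np.r_[y,np.zeros(8)],rcond=None)[0]
    print("a h lat L1 F up d g",W.round(4),"res mm",(1e3*(A@W-y)).round(1))
E
python3 kin.py
```

```text
[1] [array([ 0.558,  0.243, -0.794]), array([ 0.606, -0.051, -0.794]), array([ 0.084, -0.608, -0.789])]
a h lat L1 F up d g [ 0.6475 -0.2324 -0.099   0.0619 -0.1308  0.1566 -0.2329 -0.0057] res mm [-60.3   4.2  28.6  20.1 -34.6   5.3  15.9 -45.8  78.6 -30.3  24.  -69.8
 -37.7 -30.9 -39.5  16.4  28.5  -7.9   7.8  11.5  -7.9  -3.8  -5.5  -5.4]
[-1] [array([ 0.606, -0.051, -0.794]), array([ 0.606, -0.051, -0.794]), array([ 0.609,  0.076, -0.789])]
a h lat L1 F up d g [ 0.3986 -0.0688 -0.0846  0.4219  0.0523  0.0317  0.1474 -0.0391] res mm [-77.4 -16.8 -37.9   9.9 -30.   30.   35.7 -55.4  86.5 -15.3  10.7 -32.8
 -36.2 -45.  -42.4  -6.    8.3  -9.6  -5.7   2.9  -7.6  -4.8  -5.7  -5.2]
```

```bash
sed -i 's/return np.c_\[B.*/return np.c_[B[:,0],B[:,2],B[:,1],b[:,0],b[:,2],f[:,0],f[:,2],f4[:,1],f4[:,2],t[:,0],t[:,2]]/; s/for SG in.*/for SG in([-1],):/; s/np.eye(8)/np.eye(11)/; s/np.zeros(8)/np.zeros(11)/; s/"a h lat.*d g"/"W"/' kin.py; python3 kin.py
```

```text
[-1] [array([ 0.606, -0.051, -0.794]), array([ 0.606, -0.051, -0.794]), array([ 0.609,  0.076, -0.789])]
W [ 1.200e-03  1.611e-01  3.000e-04  1.700e-03  5.652e-01  4.217e-01
 -2.400e-03 -1.598e-01  1.800e-03  3.056e-01 -2.400e-03] res mm [ 0.1 -0.  -0.  -0.1 -0.   0.1  0.   0.1  0.   0.  -0.1 -0.1  0.1 -0.1
  0.1 -0.3  0.  -0.3 -0.1  0.1 -0.1 -0.4  0.2 -0.5]
```

The kinematic model is now sub-mm (link lengths .565/.422, wrist offset .16). I scan the lowering poses for the joint limits.

```bash
cat >> kin.py <<'E'
def ik(t,z,j0): 
    r=least_squares(lambda j:np.r_[basis(j)@W-t,.5*(frames(j)[4][:,0]-z)],j0[:5]); return r.x,r.cost**.5*1e3
def pose(dyaw,dt,lift,y=0,off=0):
    H=np.array([.6234,-.009]); hy=-.082; c,si=np.cos(hy),np.sin(hy); th=np.radians(38); ht=np.array([[c,-si,0],[si,c,0],[0,0,1]])
    Q=ht@Ro.from_euler("z",dyaw,degrees=True).as_matrix()@Ro.from_euler("y",dt,degrees=True).as_matrix()
    zt=Q@np.array([np.sin(th),0,-np.cos(th)]); t=np.array([*H,.243+lift])+ht@[0,y,0]+Q@np.array([-.0258,0,.1363-.161]); return t-off*zt,zt,Q
if __name__=="__main__":
  for y in(0,.02):
   for dyaw in(0,-4,4,8):
    for dt in(0,3,-4):
      print(y,dyaw,dt,*[ik(*pose(dyaw,dt,l,y)[:2],s["joints"])[0].round(1)[[3,4]] for l in(.032,.016,0)])
E
python3 kin.py
```

```text
[-1] [array([ 0.606, -0.051, -0.794]), array([ 0.606, -0.051, -0.794]), array([ 0.609,  0.076, -0.789])]
W [ 1.200e-03  1.611e-01  3.000e-04  1.700e-03  5.652e-01  4.217e-01
 -2.400e-03 -1.598e-01  1.800e-03  3.056e-01 -2.400e-03] res mm [ 0.1 -0.  -0.  -0.1 -0.   0.1  0.   0.1  0.   0.  -0.1 -0.1  0.1 -0.1
  0.1 -0.3  0.  -0.3 -0.1  0.1 -0.1 -0.4  0.2 -0.5]
0 0 0 [85.1 -4.8] [109.4   0.6] [113.5   0.8]
0 0 3 [ 48.1 -15.6] [ 59.3 -11.2] [83.9 -4.6]
0 0 -4 [112.9   0.3] [118.4   0.6] [127.2   1. ]
0 -4 0 [82.8 -9.1] [117.9  -1.1] [132.1   1.3]
0 -4 3 [ 54.  -17.1] [ 64.5 -13.2] [82.  -8.4]
0 -4 -4 [132.5   0.7] [140.5   1. ] [150.4   1.2]
0 4 0 [80.3 -2.2] [89.5 -0. ] [89.3 -0. ]
0 4 3 [ 39.3 -15.3] [ 49.  -10.8] [77.6 -2.7]
0 4 -4 [89.3  0. ] [89.1 -0. ] [88.7 -0. ]
0 8 0 [52.  -5.9] [69.6 -0.6] [65.3 -0.9]
0 8 3 [ 28.3 -16.3] [ 34.5 -12.3] [48.4 -6.5]
0 8 -4 [65.8 -0.4] [59.8 -0.7] [50.5 -1.1]
0.02 0 0 [84.1 -6.8] [117.8   0.8] [123.1   1.2]
0.02 0 3 [ 51.  -16.1] [ 62.1 -12. ] [83.  -6.4]
0.02 0 -4 [122.9   0.6] [130.2   0.9] [140.5   1.2]
0.02 -4 0 [ 81.5 -11.1] [103.6  -6. ] [138.6   1.4]
0.02 -4 3 [ 55.6 -18. ] [ 65.5 -14.4] [ 80.6 -10.3]
0.02 -4 -4 [139.5   0.8] [147.2   1. ] [156.1   1.1]
0.02 4 0 [84.5 -2.9] [98.9  0.3] [100.9   0.4]
0.02 4 3 [ 43.5 -15.3] [ 54.2 -10.8] [82.4 -3.1]
0.02 4 -4 [100.4   0.2] [103.    0.3] [107.4   0.5]
0.02 8 0 [65.4 -3.9] [78.4 -0.4] [75.6 -0.6]
0.02 8 3 [ 33.3 -15.7] [ 41.1 -11.4] [61.7 -4.5]
0.02 8 -4 [76.2 -0.2] [72.5 -0.4] [66.5 -0.7]
```

At 38° tilt the hang pose is wrist-singular. A tool tilt of about 31° would be fine, so I will set the defenders down in the free area beside the hanger and regrasp them less tilted. First I check that by IK.

```bash
cat > plan.py <<'E'
from kin import *
def epose(x,y,z,yaw,tau,al=38,back=0):
    c,si=np.cos(yaw),np.sin(yaw); Q=np.array([[c,-si,0],[si,c,0],[0,0,1]]); a,t=np.radians(al),np.radians(tau)
    zt=np.array([np.sin(t),0,-np.cos(t)]); g=np.array([-.058*np.sin(a),0,.107+.058*np.cos(a)])+(.019-back)*zt
    return np.array([x,y,z])+Q@g,Q@zt
H=np.array([.6234,-.009]); hy=-.082; h=np.array([[np.cos(hy),-np.sin(hy)],[np.sin(hy),np.cos(hy)]])
if __name__=="__main__":
  for tau in(29,31,33,38):
    for hyy in(.16,.08,0):
      for z in(.107,.082): 
        j,c=ik(*epose(*(H+h@[0,hyy]),z,hy,tau),s["joints"]); print(tau,hyy,z,j.round(1),round(c,2))
    for X,Y in((.54,.155),(.50,.14)):
      for zz,b in((0,0),(0.03,0),(0,.08)): j,c=ik(*epose(X,Y,zz,hy,tau,back=b),s["joints"]); print(tau,"place",X,Y,zz,b,j.round(1),round(c,2))
E
python3 plan.py | tail -n +4
```

```text
0.1 -0.3  0.  -0.3 -0.1  0.1 -0.1 -0.4  0.2 -0.5]
29 0.16 0.107 [ 34.7   9.6 -31.8  37.  -30.8] 0.0
29 0.16 0.082 [ 33.6  10.9 -35.2  42.1 -26.6] 0.0
29 0.08 0.107 [ 27.3   6.9 -34.1  33.3 -27.9] 0.0
29 0.08 0.082 [ 26.1   8.3 -37.7  38.8 -23.3] 0.0
29 0 0.107 [ 19.2   5.5 -33.7  26.3 -26.3] 0.0
29 0 0.082 [ 18.4   6.9 -37.3  31.1 -21.6] 0.0
29 place 0.54 0.155 0 0 [ 22.2   8.3 -56.9  96.7 -12.8] 0.0
29 place 0.54 0.155 0.03 0 [ 32.6   5.8 -54.   70.2 -18.2] 0.0
29 place 0.54 0.155 0 0.08 [ 43.6  -0.4 -51.8  51.  -27.8] 0.0
29 place 0.5 0.14 0 0 [ 20.1   4.4 -61.4 102.  -12. ] 0.0
29 place 0.5 0.14 0.03 0 [ 33.4   1.7 -58.7  71.6 -18.4] 0.0
29 place 0.5 0.14 0 0.08 [ 46.9  -5.1 -56.   50.1 -29.7] 0.0
31 0.16 0.107 [ 33.9   9.  -34.8  43.4 -27.9] 0.0
31 0.16 0.082 [ 32.2  10.3 -38.4  50.3 -23.7] 0.0
31 0.08 0.107 [ 26.4   6.3 -37.2  40.  -24.5] 0.0
31 0.08 0.082 [ 24.4   7.7 -41.2  48.1 -19.7] 0.0
31 0 0.107 [ 18.6   4.9 -36.9  32.1 -22.6] 0.0
31 0 0.082 [ 17.    6.3 -41.   39.7 -17.3] 0.0
31 place 0.54 0.155 0 0 [ 16.5   8.1 -57.2 112.7 -11.7] 0.0
31 place 0.54 0.155 0.03 0 [ 27.8   
[... 892 characters left out ...]
8 [ 43.   -5.9 -61.1  66.1 -26.1] 0.0
38 0.16 0.107 [ 26.    7.3 -44.5  77.2 -18.8] 0.0
38 0.16 0.082 [ 20.4   8.8 -46.8  93.3 -15.2] 0.0
38 0.08 0.107 [ 13.6   4.4 -48.1  85.4 -11.2] 0.0
38 0.08 0.082 [  1.1   6.1 -48.1 120.   -4.2] 0.0
38 0 0.107 [ -5.5   2.9 -49.  107.5   0.5] 0.49
38 0 0.082 [ -6.9   4.3 -48.7 113.2   0.9] 11.41
38 place 0.54 0.155 0 0 [  6.    8.4 -55.2 149.1 -12.8] 0.0
38 place 0.54 0.155 0.03 0 [ 11.1   5.1 -56.7 131.6 -12.9] 0.0
38 place 0.54 0.155 0 0.08 [ 28.5  -2.1 -61.7  97.8 -19.9] 0.0
38 place 0.5 0.14 0 0 [  1.7   4.4 -57.8 158.3 -10.8] 0.0
38 place 0.5 0.14 0.03 0 [  7.3   0.8 -60.2 138.3 -11.1] 0.0
38 place 0.5 0.14 0 0.08 [  1.3  -8.  -44.1 193.   16.5] 0.0
```

```bash
python3 -m pendant '[{"x":0.008,"y":0.1,"z":0.01,"rx":0,"ry":0,"rz":0,"claw":0},{"x":0.016,"y":0.2,"z":0.01,"rx":0,"ry":0,"rz":0,"claw":0},{"x":0.025,"y":0.3,"z":0.01,"rx":0,"ry":0,"rz":0,"claw":0},{"x":0.033,"y":0.4,"z":0.01,"rx":0,"ry":0,"rz":0,"claw":0},{"x":0.041,"y":0.5,"z":0.01,"rx":0,"ry":0,"rz":0.002,"claw":0},{"x":0.049,"y":0.6,"z":0.01,"rx":0,"ry":0,"rz":0.002,"claw":0},{"x":0.053,"y":0.65,"z":0.01,"rx":0,"ry":0,"rz":0.002,"claw":0},{"x":0.053,"y":0.65,"z":0.01,"rx":0,"ry":0,"rz":0.002,"claw":0}]'
python3 -m pendant '[{"x":-0.06,"y":0.01,"z":0.02,"rx":0,"ry":0,"rz":0,"claw":0},{"x":-0.18,"y":0.03,"z":0.04,"rx":0,"ry":0,"rz":0,"claw":0},{"x":-0.32,"y":0.04,"z":0.08,"rx":0,"ry":0,"rz":0,"claw":0},{"x":-0.46,"y":0.04,"z":0.08,"rx":0,"ry":0,"rz":0,"claw":0},{"x":-0.58,"y":0,"z":0.08,"rx":0,"ry":0,"rz":0,"claw":0},{"x":-0.7,"y":-0.1,"z":0.08,"rx":0,"ry":0,"rz":0,"claw":0},{"x":-0.8,"y":-0.22,"z":0.08,"rx":0,"ry":0,"rz":0,"claw":0},{"x":-0.8,"y":-0.36,"z":0.08,"rx":0,"ry":0,"rz":0,"claw":0}]'
python3 m3.py
```

```text
time_s: 15.9
tcp_pos: [0.6113, 0.1567, 0.2561]
ee_rot: [[0.792, -0.071, 0.606], [-0.055, -0.997, -0.046], [0.607, 0.003, -0.794]]
wrist_force: [-0.6, -0.1, -3.2]
gripper_width: 0.338
gripper_force: 30.0
time_s: 16.9
tcp_pos: [0.4091, 0.0646, 0.2762]
ee_rot: [[0.792, -0.07, 0.607], [-0.055, -0.998, -0.044], [0.608, 0.001, -0.794]]
wrist_force: [1.5, -0.1, -2.9]
gripper_width: 0.337
gripper_force: 30.0
tcp [0.4091 0.0646 0.2762] tilt 37.46 yaw -0.0687 joints [ 44. -20. -59.  52. -35.   2.] F [ 1.5 -0.1 -2.9]
ear origin [0.4348 0.0625 0.1399]
in hanger: x,y -0.1938 0.0558 crown above axis 0.0659
(0, 0.16, 0.032) [ 0.807  0.352 -0.104]
(0, 0, 0.032) [ 0.754 -0.286 -0.104]
(0, 0, 0.005) [ 0.754 -0.286 -0.212]
(0, 0, 0) [ 0.754 -0.286 -0.232]
rz -0.0042
rv to upright [-0.0007 -0.0019 -0.0029]
```

```bash
python3 -m pendant '[{"x":0,"y":-0.16,"z":0,"rx":0,"ry":-0.002,"rz":0,"claw":0},{"x":0,"y":-0.34,"z":0,"rx":0,"ry":-0.002,"rz":0,"claw":0},{"x":0,"y":-0.52,"z":0,"rx":0,"ry":-0.002,"rz":0,"claw":0},{"x":0,"y":-0.7,"z":0,"rx":0,"ry":-0.002,"rz":0,"claw":0},{"x":0,"y":-0.86,"z":0,"rx":0,"ry":-0.002,"rz":0,"claw":0},{"x":0,"y":-0.95,"z":0,"rx":0,"ry":-0.002,"rz":0,"claw":0},{"x":0,"y":-1,"z":0,"rx":0,"ry":-0.002,"rz":0,"claw":0},{"x":0,"y":-1,"z":0,"rx":0,"ry":-0.002,"rz":0,"claw":0}]'
python3 - <<'E'
from plan import *
for tau in(31,38):
  for y in(-.2776,-.25,-.23):
   for z,b in((.05,0),(0,0),(0,.08)): j,c=ik(*epose(.4345,y,z,-.069,tau,back=b),s["joints"]); print(tau,y,z,b,j.round(1),round(c,2),epose(.4345,y,z,-.069,tau,back=b)[0].round(4))
print(s["tcp_pos"],s["joints"].round(1))
E
```

```text
time_s: 17.9
tcp_pos: [0.4101, -0.185, 0.2763]
ee_rot: [[0.789, -0.076, 0.61], [-0.059, -0.997, -0.048], [0.612, 0.002, -0.791]]
wrist_force: [-0.2, -0.6, -2.8]
gripper_width: 0.339
gripper_force: 30.0
[-1] [array([ 0.61 , -0.048, -0.791]), array([ 0.61 , -0.048, -0.791]), array([ 0.609,  0.076, -0.789])]
W [ 1.600e-03  1.604e-01  3.000e-04  3.000e-03  5.641e-01  4.210e-01
 -1.200e-03 -1.600e-01  1.000e-03  3.041e-01 -3.100e-03] res mm [ 0.3 -0.  -0.  -0.  -0.1  0.2  0.2  0.3  0.1 -0.1 -0.1 -0.2  0.   0.1
  0.  -0.2  0.1 -0.2  0.   0.1  0.  -0.2  0.2 -0.4]
31 -0.2776 0.05 0 [-22.3   1.  -32.2 -19.8 -28.5] 0.0 [ 0.4086 -0.2758  0.1864]
31 -0.2776 0 0 [-23.5   5.7 -33.9 -26.2 -23. ] 0.0 [ 0.4086 -0.2758  0.1364]
31 -0.2776 0 0.08 [-24.8  -3.9 -33.7 -19.9 -32.5] 0.0 [ 0.3675 -0.273   0.205 ]
31 -0.25 0.05 0 [-17.   -1.2 -36.1 -15.6 -25.6] 0.0 [ 0.4086 -0.2482  0.1864]
31 -0.25 0 0 [-18.1   3.8 -37.8 -22.1 -19.5] 0.0 [ 0.4086 -0.2482  0.1364]
31 -0.25 0 0.08 [-18.9  -6.6 -37.6 -15.6 -29.7] 0.0 [ 0.3675 -0.2454  0.205 ]
31 -0.23 0.05 0 [-12.8  -2.8 -39.2 -11.5 -23.4] 0.0 [ 0.4086 -0.2282 
[... 236 characters left out ...]
1877]
38 -0.2776 0 0 [-30.1   5.7 -31.8 -43.2 -23.4] 0.0 [ 0.4105 -0.2759  0.1377]
38 -0.2776 0 0.08 [-31.1  -4.5 -33.4 -33.5 -30.6] 0.0 [ 0.3614 -0.2725  0.2008]
38 -0.25 0.05 0 [-21.   -1.9 -35.3 -28.4 -22.3] 0.0 [ 0.4105 -0.2483  0.1877]
38 -0.25 0 0 [-24.8   3.7 -35.  -40.6 -19.7] 0.0 [ 0.4105 -0.2483  0.1377]
38 -0.25 0 0.08 [-24.4  -7.4 -37.5 -28.8 -26.6] 0.0 [ 0.3614 -0.2449  0.2008]
38 -0.23 0.05 0 [-15.9  -3.6 -38.8 -23.3 -18.8] 0.0 [ 0.4105 -0.2283  0.1877]
38 -0.23 0 0 [-20.1   2.2 -37.8 -37.4 -16.3] 0.0 [ 0.4105 -0.2283  0.1377]
38 -0.23 0 0.08 [-18.4  -9.6 -41.3 -23.3 -22.9] 0.0 [ 0.3614 -0.2249  0.2008]
[ 0.41008969 -0.1849765   0.27632106] [ -2.7 -15.1 -42.5   2.6 -24.9  86.4]
```

```bash
python3 -m pendant '[{"x":0,"y":-0.12,"z":0,"rx":0,"ry":0,"rz":0,"claw":0},{"x":0,"y":-0.24,"z":-0.05,"rx":0,"ry":0,"rz":0,"claw":0},{"x":0,"y":-0.34,"z":-0.15,"rx":0,"ry":0,"rz":0,"claw":0},{"x":0,"y":-0.364,"z":-0.28,"rx":0,"ry":0,"rz":0,"claw":0},{"x":0,"y":-0.364,"z":-0.4,"rx":0,"ry":0,"rz":0,"claw":0},{"x":0,"y":-0.364,"z":-0.48,"rx":0,"ry":0,"rz":0,"claw":0},{"x":0,"y":-0.364,"z":-0.53,"rx":0,"ry":0,"rz":0,"claw":0},{"x":0,"y":-0.364,"z":-0.53,"rx":0,"ry":0,"rz":0,"claw":0}]'
python3 m3.py
```

```text
time_s: 18.9
tcp_pos: [0.4103, -0.2741, 0.1429]
ee_rot: [[0.79, -0.072, 0.609], [-0.056, -0.997, -0.045], [0.61, 0.001, -0.792]]
wrist_force: [0.3, -0.1, -3.2]
gripper_width: 0.34
gripper_force: 30.0
tcp [ 0.4103 -0.2741  0.1429] tilt 37.62 yaw -0.0708 joints [-29.   5. -32. -41. -23. 148.] F [ 0.3 -0.1 -3.2]
ear origin [ 0.436  -0.2763  0.0066]
in hanger: x,y -0.1649 -0.2818 crown above axis -0.0674
(0, 0.16, 0.032) [0.802 1.707 0.43 ]
(0, 0, 0.032) [0.75  1.069 0.43 ]
(0, 0, 0.005) [0.75  1.069 0.322]
(0, 0, 0) [0.75  1.069 0.302]
rz -0.0036
rv to upright [-0.0006 -0.001  -0.0022]
```

```bash
python3 -m pendant '[{"x":0,"y":0,"z":-0.009,"rx":0,"ry":0,"rz":0,"claw":0},{"x":0,"y":0,"z":-0.018,"rx":0,"ry":0,"rz":0,"claw":0},{"x":0,"y":0,"z":-0.025,"rx":0,"ry":0,"rz":0,"claw":0},{"x":0,"y":0,"z":-0.025,"rx":0,"ry":0,"rz":0,"claw":0},{"x":0,"y":0,"z":-0.025,"rx":0,"ry":0,"rz":0,"claw":1},{"x":0,"y":0,"z":-0.025,"rx":0,"ry":0,"rz":0,"claw":1},{"x":0,"y":0,"z":-0.025,"rx":0,"ry":0,"rz":0,"claw":1},{"x":0,"y":0,"z":-0.025,"rx":0,"ry":0,"rz":0,"claw":1}]'
python3 -m pendant '[{"x":0,"y":0,"z":0,"rx":0,"ry":0,"rz":0,"claw":1},{"x":0,"y":0,"z":0,"rx":0,"ry":0,"rz":0,"claw":1},{"x":-0.03,"y":0.002,"z":0.04,"rx":0,"ry":0,"rz":0,"claw":1},{"x":-0.07,"y":0.005,"z":0.09,"rx":0,"ry":0,"rz":0,"claw":1},{"x":-0.11,"y":0.008,"z":0.145,"rx":0,"ry":0,"rz":0,"claw":1},{"x":-0.155,"y":0.011,"z":0.2,"rx":0,"ry":0,"rz":0,"claw":1},{"x":-0.195,"y":0.014,"z":0.253,"rx":0,"ry":0,"rz":0,"claw":1},{"x":-0.195,"y":0.014,"z":0.253,"rx":0,"ry":0,"rz":0,"claw":1}]'
cat > m4.py <<'E'
from fit import *
q=capture("scene"); p=capture("top")
lam=[box(-40,20,-160,120,385,415)]; occ=(sil(q,lam,[.6234,-.009,-.082])>.02)*1.
best=[[(r["conf"],r["region"]*1.) for r in regions_of(P,"ear_defenders") if np.hypot(*(np.array(r["centre"])-proj(P,[.43,-.27,.09])[0]))<25] for P in(p,q)]
m=[b[0][1] if b else None for b in best]; print([(b[0][0],b[0][1].sum()) for b in best if b])
r=[fit([.434,-.276,-.07],[t]) for t in((p,ear,m[0],None),(q,ear,m[1],occ)) if t[2] is not None]; print(r)
if all(x is not None for x in m): print(fit([.434,-.276,-.07],[(p,ear,m[0],None),(q,ear,m[1],occ)]))
s=sense(); print(s["tcp_pos"],s["gripper_width"])
E
python3 m4.py
```

```text
time_s: 19.9
tcp_pos: [0.4115, -0.2752, 0.1377]
ee_rot: [[0.788, -0.073, 0.611], [-0.056, -0.997, -0.047], [0.613, 0.003, -0.79]]
wrist_force: [-0.0, 0.6, 0.0]
gripper_width: 0.705
gripper_force: 0.0
time_s: 20.9
tcp_pos: [0.3624, -0.2718, 0.2024]
ee_rot: [[0.787, -0.073, 0.613], [-0.055, -0.997, -0.048], [0.615, 0.004, -0.789]]
wrist_force: [0.4, 0.6, -0.7]
gripper_width: 1.001
gripper_force: 0.0
[(0.88, np.float64(821.0)), (0.68, np.float64(584.0))]
[(array([ 0.43478471, -0.27708034, -0.06318954]), np.float64(0.1006394640682095)), (array([ 0.4311229 , -0.27993688, -0.12540282]), np.float64(0.14736729452054795))]
(array([ 0.43401971, -0.27824804, -0.07572995]), np.float64(0.2831798894181836))
[ 0.36260615 -0.27151155  0.20030618] 0.9990635715160727
```

```bash
cat > m5.py <<'E'
from plan import *
E=(.4358,-.2776,0,-.07)
for b in(.08,0):
  t,z=epose(*E,31,back=b); y=-np.array([-np.sin(E[3]),np.cos(E[3]),0]); R=np.c_[np.cross(y,z),y,z]
  print(b,t.round(4),((t-s["tcp_pos"])/.25).round(3),(Ro.from_matrix(R@s["ee_rot"].T).as_rotvec(degrees=True)/180).round(4),ik(t,z,s["joints"])[0].round(1))
E
python3 m5.py|tail -2
```

```text
0.08 [ 0.3688 -0.2729  0.205 ] [ 0.025 -0.006  0.019] [0.0033 0.0372 0.0009] [-24.6  -3.8 -33.7 -19.8 -32.3]
0 [ 0.4099 -0.2758  0.1364] [ 0.189 -0.017 -0.256] [0.0033 0.0372 0.0009] [-23.3   5.8 -34.  -26.  -22.8]
```

```bash
python3 -m pendant '[{"x":0.025,"y":-0.006,"z":0.019,"rx":0.003,"ry":0.037,"rz":0.001,"claw":1},{"x":0.025,"y":-0.006,"z":0.019,"rx":0.003,"ry":0.037,"rz":0.001,"claw":1},{"x":0.066,"y":-0.009,"z":-0.05,"rx":0.003,"ry":0.037,"rz":0.001,"claw":1},{"x":0.107,"y":-0.012,"z":-0.119,"rx":0.003,"ry":0.037,"rz":0.001,"claw":1},{"x":0.148,"y":-0.014,"z":-0.187,"rx":0.003,"ry":0.037,"rz":0.001,"claw":1},{"x":0.189,"y":-0.017,"z":-0.256,"rx":0.003,"ry":0.037,"rz":0.001,"claw":1},{"x":0.189,"y":-0.017,"z":-0.256,"rx":0.003,"ry":0.037,"rz":0.001,"claw":1},{"x":0.189,"y":-0.017,"z":-0.256,"rx":0.003,"ry":0.037,"rz":0.001,"claw":1}]'
python3 m5.py|tail -1
```

```text
time_s: 22.1
tcp_pos: [0.4094, -0.2759, 0.1368]
ee_rot: [[0.854, -0.07, 0.515], [-0.059, -0.998, -0.037], [0.516, 0.001, -0.856]]
wrist_force: [-0.4, -0.9, -0.2]
gripper_width: 1.003
gripper_force: 0.0
0 [ 0.4099 -0.2758  0.1364] [ 0.002  0.    -0.001] [ 0.0004  0.0005 -0.0001] [-23.3   5.8 -33.9 -26.  -22.8]
```

On target. I close and lift straight up.

```bash
python3 -m pendant '[{"x":0,"y":0,"z":0,"rx":0,"ry":0,"rz":0,"claw":0},{"x":0,"y":0,"z":0,"rx":0,"ry":0,"rz":0,"claw":0},{"x":0,"y":0,"z":0,"rx":0,"ry":0,"rz":0,"claw":0},{"x":0,"y":0,"z":0,"rx":0,"ry":0,"rz":0,"claw":0},{"x":0,"y":0,"z":0,"rx":0,"ry":0,"rz":0,"claw":0},{"x":0,"y":0,"z":0,"rx":0,"ry":0,"rz":0,"claw":0},{"x":0,"y":0,"z":0,"rx":0,"ry":0,"rz":0,"claw":0},{"x":0,"y":0,"z":0,"rx":0,"ry":0,"rz":0,"claw":0}]'
python3 -m pendant '[{"x":0,"y":0,"z":0.03,"rx":0,"ry":0,"rz":0,"claw":0},{"x":0,"y":0,"z":0.08,"rx":0,"ry":0,"rz":0,"claw":0},{"x":0,"y":0,"z":0.17,"rx":0,"ry":0,"rz":0,"claw":0},{"x":0,"y":0,"z":0.28,"rx":0,"ry":0,"rz":0,"claw":0},{"x":0,"y":0.03,"z":0.39,"rx":0,"ry":0,"rz":0,"claw":0},{"x":0,"y":0.1,"z":0.48,"rx":0,"ry":0,"rz":0,"claw":0},{"x":0,"y":0.2,"z":0.52,"rx":0,"ry":0,"rz":0,"claw":0},{"x":0,"y":0.3,"z":0.52,"rx":0,"ry":0,"rz":0,"claw":0}]'
python3 -m pendant '[{"x":0,"y":0.15,"z":0,"rx":0,"ry":0,"rz":0,"claw":0},{"x":0,"y":0.3,"z":0,"rx":0,"ry":0,"rz":0,"claw":0},{"x":0,"y":0.45,"z":0,"rx":0,"ry":0,"rz":0,"claw":0},{"x":0,"y":0.6,"z":0,"rx":0,"ry":0,"rz":0,"claw":0},{"x":0,"y":0.75,"z":0,"rx":0,"ry":0,"rz":0,"claw":0},{"x":0,"y":0.87,"z":0,"rx":0,"ry":0,"rz":0,"claw":0},{"x":0,"y":0.96,"z":0,"rx":0,"ry":0,"rz":0,"claw":0},{"x":0,"y":1,"z":0,"rx":0,"ry":0,"rz":0,"claw":0}]'
cat > m6.py <<'E'
from plan import *
t=s["tcp_pos"]; print("tcp",t.round(4),"j",s["joints"].round(1),"F",np.round(s["wrist_force"],1),"w",round(s["gripper_width"],3))
zt0=epose(0,0,0,hy,31)[1]; y=-np.array([-np.sin(hy),np.cos(hy),0]); R=np.c_[np.cross(y,zt0),y,zt0]
print("rv",(Ro.from_matrix(R@s["ee_rot"].T).as_rotvec(degrees=True)/180).round(4))
for yy,l in((.16,.03),(.0,.03),(0,.008),(0,0),(0,-.002)):
  T,z=epose(*(H+h@[0,yy]),.082+l,hy,31); T=T+[-.0005,0,.0004]; print(yy,l,((T-t)/.25).round(3),ik(T,z,s["joints"])[0].round(1))
E
python3 m6.py|tail -7
```

```text
time_s: 23.1
tcp_pos: [0.4098, -0.2758, 0.1368]
ee_rot: [[0.854, -0.069, 0.515], [-0.059, -0.998, -0.037], [0.516, 0.001, -0.856]]
wrist_force: [0.4, 0.7, -0.2]
gripper_width: 0.338
gripper_force: 30.0
time_s: 24.1
tcp_pos: [0.4093, -0.2003, 0.2674]
ee_rot: [[0.854, -0.07, 0.515], [-0.059, -0.998, -0.038], [0.517, 0.002, -0.856]]
wrist_force: [0.6, -0.3, -2.9]
gripper_width: 0.339
gripper_force: 30.0
time_s: 25.1
tcp_pos: [0.4094, 0.0498, 0.2664]
ee_rot: [[0.855, -0.068, 0.515], [-0.057, -0.998, -0.037], [0.516, 0.002, -0.857]]
wrist_force: [-0.2, 0.6, -1.3]
gripper_width: 0.34
gripper_force: 30.0
tcp [0.4094 0.0498 0.2664] j [ 42.8 -17.8 -53.9  37.9 -37.8  16.2] F [-0.2  0.6 -1.3] w 0.34
rv [ 0.0006  0.0003 -0.0044]
0.16 0.03 [ 0.803  0.411 -0.071] [ 34.3   8.6 -34.1  42.2 -28.9]
0.0 0.03 [ 0.751 -0.227 -0.071] [ 19.    4.5 -36.1  31.  -23.7]
0 0.008 [ 0.751 -0.227 -0.159] [ 17.8   5.7 -39.6  36.7 -19.2]
0 0 [ 0.751 -0.227 -0.191] [ 17.1   6.2 -41.   39.6 -17.5]
0 -0.002 [ 0.751 -0.227 -0.199] [ 16.9   6.3 -41.4  40.4 -17. ]
```

```bash
python3 -m pendant '[{"x":0.03,"y":0.12,"z":0,"rx":0,"ry":0,"rz":-0.002,"claw":0},{"x":0.1,"y":0.25,"z":0,"rx":0,"ry":0,"rz":-0.004,"claw":0},{"x":0.2,"y":0.36,"z":0,"rx":0,"ry":0,"rz":-0.004,"claw":0},{"x":0.33,"y":0.41,"z":0,"rx":0,"ry":0,"rz":-0.004,"claw":0},{"x":0.48,"y":0.411,"z":-0.02,"rx":0,"ry":0,"rz":-0.004,"claw":0},{"x":0.62,"y":0.411,"z":-0.04,"rx":0,"ry":0,"rz":-0.004,"claw":0},{"x":0.74,"y":0.411,"z":-0.06,"rx":0,"ry":0,"rz":-0.004,"claw":0},{"x":0.803,"y":0.411,"z":-0.071,"rx":0,"ry":0,"rz":-0.004,"claw":0}]'
python3 -m pendant '[{"x":0,"y":0,"z":0,"rx":0,"ry":0,"rz":0,"claw":0},{"x":0,"y":0,"z":0,"rx":0,"ry":0,"rz":0,"claw":0},{"x":-0.004,"y":-0.05,"z":0,"rx":0,"ry":0,"rz":0,"claw":0},{"x":-0.008,"y":-0.1,"z":0,"rx":0,"ry":0,"rz":0,"claw":0},{"x":-0.012,"y":-0.15,"z":0,"rx":0,"ry":0,"rz":0,"claw":0},{"x":-0.016,"y":-0.2,"z":0,"rx":0,"ry":0,"rz":0,"claw":0},{"x":-0.02,"y":-0.25,"z":0,"rx":0,"ry":0,"rz":0,"claw":0},{"x":-0.02,"y":-0.25,"z":0,"rx":0,"ry":0,"rz":0,"claw":0}]'
python3 m6.py|tail -7
```

```text
time_s: 26.1
tcp_pos: [0.6116, 0.1509, 0.2479]
ee_rot: [[0.854, -0.084, 0.513], [-0.071, -0.996, -0.046], [0.515, 0.003, -0.857]]
wrist_force: [-0.6, -0.1, -2.5]
gripper_width: 0.34
gripper_force: 30.0
time_s: 27.1
tcp_pos: [0.6054, 0.0883, 0.249]
ee_rot: [[0.854, -0.083, 0.514], [-0.071, -0.997, -0.044], [0.516, 0.002, -0.856]]
wrist_force: [0.2, -0.0, -2.8]
gripper_width: 0.338
gripper_force: 30.0
tcp [0.6054 0.0883 0.249 ] j [ 28.3   6.4 -36.3  40.  -26.1  23.8] F [ 0.2 -0.  -2.8] w 0.338
rv [0.0005 0.0004 0.0005]
0.16 0.03 [ 0.019  0.257 -0.001] [ 34.3   8.6 -34.1  42.2 -28.8]
0.0 0.03 [-0.033 -0.381 -0.001] [ 18.9   4.5 -36.1  31.  -23.6]
0 0.008 [-0.033 -0.381 -0.089] [ 17.8   5.7 -39.7  36.8 -19.2]
0 0 [-0.033 -0.381 -0.121] [ 17.1   6.2 -41.1  39.7 -17.4]
0 -0.002 [-0.033 -0.381 -0.129] [ 16.9   6.3 -41.5  40.5 -17. ]
```

No contact passing the knob. I continue to the middle, then lower.

```bash
python3 -m pendant '[{"x":-0.006,"y":-0.08,"z":0,"rx":0,"ry":0,"rz":0,"claw":0},{"x":-0.013,"y":-0.16,"z":0,"rx":0,"ry":0,"rz":0,"claw":0},{"x":-0.02,"y":-0.24,"z":0,"rx":0,"ry":0,"rz":0,"claw":0},{"x":-0.027,"y":-0.32,"z":0,"rx":0,"ry":0,"rz":0,"claw":0},{"x":-0.033,"y":-0.38,"z":0,"rx":0,"ry":0,"rz":0,"claw":0},{"x":-0.033,"y":-0.38,"z":-0.03,"rx":0,"ry":0,"rz":0,"claw":0},{"x":-0.033,"y":-0.38,"z":-0.06,"rx":0,"ry":0,"rz":0,"claw":0},{"x":-0.033,"y":-0.38,"z":-0.089,"rx":0,"ry":0,"rz":0,"claw":0}]'
python3 m6.py|tail -7
python3 -m pendant '[{"x":0,"y":0,"z":0,"rx":0,"ry":0,"rz":0,"claw":0},{"x":0,"y":0,"z":-0.004,"rx":0,"ry":0,"rz":0,"claw":0},{"x":0,"y":0,"z":-0.008,"rx":0,"ry":0,"rz":0,"claw":0},{"x":0,"y":0,"z":-0.012,"rx":0,"ry":0,"rz":0,"claw":0},{"x":0,"y":0,"z":-0.016,"rx":0,"ry":0,"rz":0,"claw":0},{"x":0,"y":0,"z":-0.02,"rx":0,"ry":0,"rz":0,"claw":0},{"x":0,"y":0,"z":-0.024,"rx":0,"ry":0,"rz":0,"claw":0},{"x":0,"y":0,"z":-0.024,"rx":0,"ry":0,"rz":0,"claw":0}]'
python3 m6.py|tail -7
```

```text
time_s: 28.1
tcp_pos: [0.5972, -0.005, 0.2257]
ee_rot: [[0.854, -0.081, 0.514], [-0.068, -0.997, -0.043], [0.516, 0.002, -0.857]]
wrist_force: [0.1, -0.5, -3.1]
gripper_width: 0.336
gripper_force: 30.0
tcp [ 0.5972 -0.005   0.2257] j [ 17.8   5.8 -40.   37.8 -18.9  34.3] F [ 0.1 -0.5 -3.1] w 0.336
rv [ 0.0007  0.0001 -0.0004]
0.16 0.03 [0.052 0.63  0.092] [ 34.3   8.7 -34.1  42.2 -28.8]
0.0 0.03 [-0.    -0.008  0.092] [ 18.9   4.5 -36.1  31.  -23.6]
0 0.008 [-0.    -0.008  0.004] [ 17.7   5.7 -39.7  36.8 -19.1]
0 0 [-0.    -0.008 -0.028] [ 17.    6.2 -41.1  39.7 -17.4]
0 -0.002 [-0.    -0.008 -0.036] [ 16.8   6.3 -41.5  40.5 -16.9]
time_s: 29.1
tcp_pos: [0.5972, -0.0057, 0.2206]
ee_rot: [[0.854, -0.082, 0.514], [-0.069, -0.997, -0.044], [0.516, 0.002, -0.856]]
wrist_force: [0.1, 0.4, -2.7]
gripper_width: 0.34
gripper_force: 30.0
tcp [ 0.5972 -0.0057  0.2206] j [ 17.2   6.1 -41.   39.8 -17.7  32.6] F [ 0.1  0.4 -2.7] w 0.34
rv [0.0006 0.0004 0.    ]
0.16 0.03 [0.052 0.633 0.113] [ 34.3   8.7 -34.1  42.2 -28.8]
0.0 0.03 [-0.001 -0.005  0.113] [ 18.9   4.5 -36.1  31.  -23.6]
0 0.008 [-0.001 -0.005  0.025] [ 17.7   5.7 -39.7  36.8 -19.2]
0 0 [-0.001 -0.005 -0.007] [ 17.    6.2 -41.1  39.7 -17.4]
0 -0.002 [-0.001 -0.005 -0.015] [ 16.8   6.3 -41.5  40.5 -16.9]
```

```bash
python3 -m pendant '[{"x":0,"y":0,"z":-0.002,"rx":0,"ry":0,"rz":0,"claw":0},{"x":0,"y":0,"z":-0.004,"rx":0,"ry":0,"rz":0,"claw":0},{"x":0,"y":0,"z":-0.006,"rx":0,"ry":0,"rz":0,"claw":0},{"x":0,"y":0,"z":-0.008,"rx":0,"ry":0,"rz":0,"claw":0},{"x":0,"y":0,"z":-0.01,"rx":0,"ry":0,"rz":0,"claw":0},{"x":0,"y":0,"z":-0.01,"rx":0,"ry":0,"rz":0,"claw":0},{"x":0,"y":0,"z":-0.01,"rx":0,"ry":0,"rz":0,"claw":0},{"x":0,"y":0,"z":-0.01,"rx":0,"ry":0,"rz":0,"claw":0}]'
python3 -m pendant '[{"x":0,"y":0,"z":-0.002,"rx":0,"ry":0,"rz":0,"claw":0},{"x":0,"y":0,"z":-0.004,"rx":0,"ry":0,"rz":0,"claw":0},{"x":0,"y":0,"z":-0.006,"rx":0,"ry":0,"rz":0,"claw":0},{"x":0,"y":0,"z":-0.006,"rx":0,"ry":0,"rz":0,"claw":0},{"x":0,"y":0,"z":-0.006,"rx":0,"ry":0,"rz":0,"claw":0},{"x":0,"y":0,"z":-0.006,"rx":0,"ry":0,"rz":0,"claw":0},{"x":0,"y":0,"z":-0.006,"rx":0,"ry":0,"rz":0,"claw":0},{"x":0,"y":0,"z":-0.006,"rx":0,"ry":0,"rz":0,"claw":0}]'
```

```text
time_s: 30.1
tcp_pos: [0.5975, -0.0056, 0.2186]
ee_rot: [[0.853, -0.082, 0.515], [-0.069, -0.997, -0.044], [0.517, 0.001, -0.856]]
wrist_force: [-1.1, -0.2, -0.6]
gripper_width: 0.34
gripper_force: 30.0
time_s: 31.1
tcp_pos: [0.5977, -0.0055, 0.2174]
ee_rot: [[0.853, -0.082, 0.516], [-0.069, -0.997, -0.043], [0.517, 0.001, -0.856]]
wrist_force: [-2.4, -1.4, 5.4]
gripper_width: 0.335
gripper_force: 30.0
```

The bar now carries them (Fz +5 N, including a light press). I ease up 0.7 mm and open.

```bash
python3 -m pendant '[{"x":0,"y":0,"z":0.002,"rx":0,"ry":0,"rz":0,"claw":0},{"x":0,"y":0,"z":0.003,"rx":0,"ry":0,"rz":0,"claw":0},{"x":0,"y":0,"z":0.003,"rx":0,"ry":0,"rz":0,"claw":0},{"x":0,"y":0,"z":0.003,"rx":0,"ry":0,"rz":0,"claw":0.36},{"x":0,"y":0,"z":0.003,"rx":0,"ry":0,"rz":0,"claw":0.4},{"x":0,"y":0,"z":0.003,"rx":0,"ry":0,"rz":0,"claw":0.5},{"x":0,"y":0,"z":0.003,"rx":0,"ry":0,"rz":0,"claw":0.7},{"x":0,"y":0,"z":0.003,"rx":0,"ry":0,"rz":0,"claw":1}]'
python3 -m pendant '[{"x":0,"y":0,"z":0,"rx":0,"ry":0,"rz":0,"claw":1},{"x":0,"y":0,"z":0,"rx":0,"ry":0,"rz":0,"claw":1},{"x":0,"y":0,"z":0,"rx":0,"ry":0,"rz":0,"claw":1},{"x":0,"y":0,"z":0,"rx":0,"ry":0,"rz":0,"claw":1},{"x":0,"y":0,"z":0,"rx":0,"ry":0,"rz":0,"claw":1},{"x":0,"y":0,"z":0,"rx":0,"ry":0,"rz":0,"claw":1},{"x":0,"y":0,"z":0,"rx":0,"ry":0,"rz":0,"claw":1},{"x":0,"y":0,"z":0,"rx":0,"ry":0,"rz":0,"claw":1}]'
python3 ov.py hung
```

```text
time_s: 32.1
tcp_pos: [0.5973, -0.0056, 0.2174]
ee_rot: [[0.854, -0.082, 0.514], [-0.069, -0.997, -0.044], [0.516, 0.002, -0.856]]
wrist_force: [-0.7, -0.6, -0.0]
gripper_width: 0.644
gripper_force: 0.0
time_s: 33.1
tcp_pos: [0.5973, -0.0056, 0.2176]
ee_rot: [[0.854, -0.082, 0.515], [-0.069, -0.997, -0.044], [0.516, 0.002, -0.856]]
wrist_force: [0.2, 0.0, 0.2]
gripper_width: 1.0
gripper_force: 0.0
tcp [ 0.5973 -0.0056  0.2176] tilt 31.09 yaw -0.0817 joints [ 17.   6. -42.  41. -17.  31.] F [0.2 0.  0.2]
ear origin [ 0.623  -0.0081  0.0813]
in hanger: x,y -0.0004 0.0008 crown above axis 0.0073
(0, 0.16, 0.032) [0.054 0.633 0.131]
(0, 0, 0.032) [ 0.001 -0.005  0.131]
(0, 0, 0.005) [ 0.001 -0.005  0.023]
(0, 0, 0) [ 0.001 -0.005  0.003]
rz -0.0001
rv to upright [-0.0034 -0.0371  0.0011]
```

View pics/hung.png

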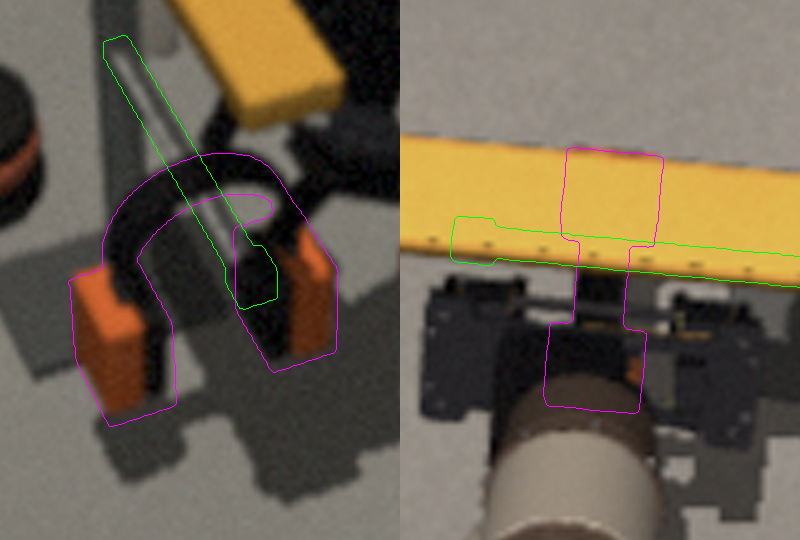

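The ear defenders hang upright on the bar: the scene crop's outline fits, with the crown on the bar at about (215,165). The fingers are open and clear, so I withdraw along the tool axis.

```bash
python3 -m pendant '[{"x":-0.015,"y":0.001,"z":0.025,"rx":0,"ry":0,"rz":0,"claw":1},{"x":-0.04,"y":0.003,"z":0.067,"rx":0,"ry":0,"rz":0,"claw":1},{"x":-0.08,"y":0.007,"z":0.133,"rx":0,"ry":0,"rz":0,"claw":1},{"x":-0.12,"y":0.01,"z":0.2,"rx":0,"ry":0,"rz":0,"claw":1},{"x":-0.18,"y":0.015,"z":0.3,"rx":0,"ry":0,"rz":0,"claw":1},{"x":-0.247,"y":0.021,"z":0.411,"rx":0,"ry":0,"rz":0,"claw":1},{"x":-0.4,"y":0.021,"z":0.45,"rx":0,"ry":0,"rz":0,"claw":1},{"x":-0.5,"y":0.021,"z":0.45,"rx":0,"ry":0,"rz":0,"claw":1}]'
python3 -m pendant '[{"x":-0.1,"y":0,"z":0,"rx":0,"ry":0,"rz":0,"claw":1},{"x":-0.1,"y":0,"z":0,"rx":0,"ry":0,"rz":0,"claw":1},{"x":-0.1,"y":0,"z":0,"rx":0,"ry":0,"rz":0,"claw":1},{"x":-0.1,"y":0,"z":0,"rx":0,"ry":0,"rz":0,"claw":1},{"x":-0.1,"y":0,"z":0,"rx":0,"ry":0,"rz":0,"claw":1},{"x":-0.1,"y":0,"z":0,"rx":0,"ry":0,"rz":0,"claw":1},{"x":-0.1,"y":0,"z":0,"rx":0,"ry":0,"rz":0,"claw":1},{"x":-0.1,"y":0,"z":0,"rx":0,"ry":0,"rz":0,"claw":1}]'
python3 - <<'E'
from fit import *
q=capture("scene"); m=None
e=[P+[0,0,.082] for P in ear]
for r in regions_of(q,"ear_defenders"):
    print(r["conf"],r["centre"])
    if np.hypot(*(np.array(r["centre"])-proj(q,[.623,-.009,.15])[0]))<25 and m is None: m=r["region"]*1.
if m is not None: print(fit([.6234,-.009,-.082],[(q,e,m,None)]))
cv2.imwrite("pics/end.png",cv2.resize(q["color"][110:370,220:480,::-1],(590,590),interpolation=cv2.INTER_CUBIC))
E
```

```text
time_s: 34.2
tcp_pos: [0.4712, -0.0002, 0.3316]
ee_rot: [[0.852, -0.081, 0.517], [-0.07, -0.997, -0.042], [0.518, -0.001, -0.855]]
wrist_force: [-0.2, 0.5, 1.0]
gripper_width: 1.0
gripper_force: 0.0
time_s: 35.2
tcp_pos: [0.4474, -0.0004, 0.33]
ee_rot: [[0.854, -0.082, 0.514], [-0.069, -0.997, -0.044], [0.516, 0.002, -0.856]]
wrist_force: [-0.9, -0.3, -0.2]
gripper_width: 0.999
gripper_force: 0.0
0.84 [278.2, 228.6]
0.64 [263.5, 164.6]
0.58 [377.4, 303.9]
(array([ 0.62293953, -0.00891664, -0.19514524]), np.float64(0.2891191123188406))
```

View pics/end.png

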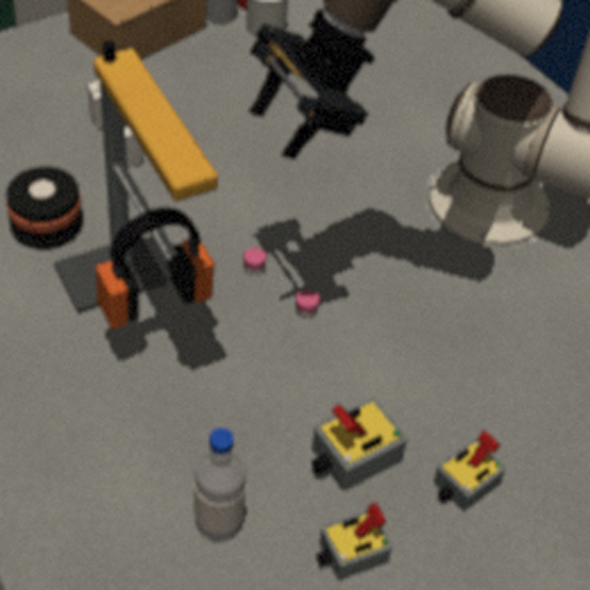

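The defenders hang upright on the bar at (155,265) and the large isolator's handle is over to off at (350,420). The bottle, stones and wheels are in place and the gripper is clear at (300,90).

```bash
python3 -c "from station import *; print(finish_job())"
```

```text
the job is handed in; nothing more can be done
None
```

The job is handed in: the large isolator was switched off first, then the orange ear defenders were hung upright on the middle of the bar (after one set-down and regrasp at a smaller tilt), with the stones, wheels and bottle left in place.

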